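# Fetch the flanged bush from behind the master gauges and load the measuring turntable

## Robot

A 6-joint arm with a two-finger parallel gripper is mounted at the origin on the work surface. World frame = base frame: x ahead of the robot, y to its left, z up, the work surface at z = 0. Lengths are in m, angles in rad, forces in N, time in s.
With the tool pointing down it reaches from about 0.25 to 0.8 m from the base axis. Payload 3.9 kg.
Tool frame: the origin (TCP) lies at the centre of the arm's flange, where the gripper is bolted on; the fingertips stand ctrl.tips_ahead ahead of it and the grasp point (between the pads) lies 155 mm ahead of it (ctrl.tips_ahead is the distance from the TCP to the fingertips, in m); z points along the fingers, y is the line along which they close (so a half turn about z gives the same grasp; the last joint's range is limited). The gripper opens to 85 mm and grips with 20 to 120 N. Pads are 22 mm wide; open, the fingers measure 114 mm over their backs; the gripper's body (76 mm by 85 mm) begins 54 mm behind the grasp point. The pads swing forward as they close: fully open they stand 13 mm farther back than shut.
Start: joints at [-1.117, 0.26, -0.138, 1.173, 0, 1.571], TCP at [0.23, -0.472, 0.405] pointing down, gripper open.
Joint ranges: [-2.78, 2.78], [-0.83, 1.72], [-1.28, 1.37], [-1.9, 2.12], [-1.57, 1.48], [-3.14, 3.14]. Speed limits (rad/s): [2.57, 2.57, 3.14, 3.14, 3.14, 3.14].

## Interface

Orientations are given as a unit quaternion [w, x, y, z].
In Python, from cell import ctrl gives the robot as it stands.
- The arm moves only by the tool servo_tool, never from a script. Its argument "plan" is a list of rows, each a list of 7 numbers: the shift along the tool's x, y, z each as a share of 0.08 m, from -1 to 1, then the turn, a rotation vector about the tool's x, y, z each as a share of 90 degrees, from -1 to 1, then the finger opening in mm, from 0 to 85.4. A call has 1 to 8 rows; each row is the pose to reach, as a shift and turn from the pose commanded when the call began, along the tool's axes at that moment; what a row does not reach only later rows make up. A row lasts 1/10 s, in which the tool goes at most 50 mm and 8.59 degrees, less where a joint would pass 70% of its speed; a pose out of reach is approached as far as the arm can. A call with a number of a shift or a turn outside -1 to 1 is refused whole. A call with a gripper value outside its range is refused whole. The fingers move at their own pace and stop on an object; "grip_force" is the grip in N (left out, the last holds). Time passes only in rows, so rows that repeat a pose let the fingers close. It gives the time, the measured TCP pose, the force, the opening and the grip force at its end, in the units of the state.
- ctrl.read_state(): the state, without advancing time (a new reading comes with each control period).
- ctrl.camera(name): name is "scene" or "top"; returns the picture (420x560x3 uint8, red, green, blue); there is no depth.
- ctrl.camera_params(name): a dict with "fx", "fy", "cx", "cy" (pixels), "origin" and "orientation" of the camera in the world. Camera axes: x right, y down, z forward; pixel columns grow to the right and rows downward; lengths in m; the calibration is good to about 2 mm. A picture is of the moment at which its call begins. camera_params takes no time and is no camera call.
- ctrl.job_done(): hands the job in; it is judged then, once.
The state is a dict: "time_s": time; "qpos": joint angles; "joint_vel": joint speeds; "tau": joint torques, N m; "ee_pos": TCP position; "tool_rot": TCP orientation; "force": force on the tool from outside, world axes, zero at the start; "wrist_torque": the same for the moment, N m; "finger_gap": finger opening in m; "grasp_force": force on a finger pad.
Only numpy, scipy, OpenCV 4.12 (cv2) and the standard library are available. Lean on these libraries where they do the work, as an engineer would, in place of code of your own. Each camera call takes 0.05 s, during which the arm holds its last target. There are 200 camera calls.

## Task

The low flanged bush in the black rack has to go on the measuring turntable, but the three tall steel masters stand in its way. First move all three masters onto the grey parking mat, standing upright, then set the bush, flange down, in the middle of the turntable's steel platter, and finally stand each master back on the marked seat in the rack that it came from. Keep every piece upright throughout.

Things in the scene. Friction and masses are not known exactly. Their poses are not given: they have to be found in the camera images.
- rack: Fixed black plate 160 (x) x 230 (y) mm, floor 6 mm thick, 15 mm high rim on the far (+x) and both y edges. Origin: centre of underside, on the table. White rings mark the seats, in its axes: masters (-20,+65), (-35,0), (-20,-65) mm, bush (+20,0) mm. A ring gauge (14 mm high) and a gauge block (18 mm high) lie loose in its far corners at (+45,+86) and (+45,-86) mm and take no part.
- cylinder: Master 1: plain steel cylinder, 40 mm diameter over its whole length, 108 mm tall, about 0.5 kg, standing upright on one of the three masters' seats. Origin: centre of its underside, z up.
- spindle: Master 2: stepped steel spindle, 114 mm tall, about 0.45 kg: body 40 mm diameter up to 54 mm, then a short cone to a straight neck of 26 mm diameter from 60 mm to the top. Stands upright on another of those seats. Origin: centre of its underside, z up.
- plug: Master 3: steel plug gauge, 110 mm tall, about 0.45 kg: foot 40 mm diameter and 14 mm high, thin stem of 20 mm diameter, straight head of 34 mm diameter from 64 mm to the top, black disc on top. Stands upright on the remaining seat. Origin: centre of its underside, z up.
- bush: The workpiece: low steel flanged bush, 46 mm tall, about 0.25 kg: flange 50 mm diameter and 10 mm high at the bottom, hub 40 mm diameter from 10 mm to the top, black bore in the top face. Stands flange down on its seat behind the masters. Origin: centre of its underside, z up.
- turntable: Fixed bench turntable: blue base 220 x 180 mm, 36 mm high, round steel platter 156 mm across with concentric rings, its flat top 50 mm above the table; it does not turn. Origin: at table height, straight below the platter's centre. A red stop button (50 mm high) sits on the base at (-105, +66) mm in its own axes.
- mat: Fixed grey parking mat with a black border, 250 mm (own x) x 150 mm (own y), 3 mm thick, empty at the start. Origin: centre of its underside, on the table.

How it is judged:
By the outcome, as a careful person would: the job done as asked, in the order asked, and still so for the second after the job is handed in, with the robot touching nothing.
It also fails if it takes over 144 s, if anything falls off the work surface, if the arm or the gripper's body presses on something with over 40 N, if the wrist force passes 120 N, or if a joint passes its speed limit or range.

## Working session

There is one attempt and no reset: what is moved stays moved. The work goes in short steps, Python scripts to look and compute and a tool call to move; the robot and the scene stay as the last step left them, time stands still between calls to the robot, and variables do not carry over. Pictures are saved under pics/ and viewed, at most 14 in all, crops included, and the job is handed in when it is done.

Besides the shell and the picture viewer there is one more tool, called after "Request:" by a JSON object that holds its "api" and its "payload", one argument or row to a line. servo_tool: Moves the arm, as the interface text tells. Its arguments: {"type":"object","properties":{"plan":{"type":"array"},"grip_force":{"type":"number"}},"required":["plan"]}

```bash
ls; mkdir -p pics; python3 - <<'E'
from cell import ctrl
import cv2
for n in("scene","top"):
    cv2.imwrite(f"pics/{n}0.png",ctrl.camera(n)[:,:,::-1]); print(n,ctrl.camera_params(n))
print(ctrl.tips_ahead,ctrl.read_state())
E
```

```text
pics
scene {'fx': 432.5539024859249, 'fy': 432.5539024859249, 'cx': 283.88973085431417, 'cy': 217.100591173689, 'origin': array([1.13833   , 0.14437667, 0.71829038]), 'orientation': array([-0.22446663,  0.57425684,  0.73691097, -0.27713903])}
top {'fx': 429.9128618218906, 'fy': 429.9128618218906, 'cx': 279.19245115717285, 'cy': 210.40995623671776, 'origin': array([ 0.33199037, -0.00222812,  1.07207798]), 'orientation': array([ 0.07183801, -0.68819187,  0.71842638, -0.07137778])}
0.1734 {'time_s': 0.1, 'qpos': array([-1.11696841e+00,  2.60639601e-01, -1.39232405e-01,  1.17269530e+00,
       -1.36675738e-05,  1.57078089e+00]), 'joint_vel': array([-0.00010697, -0.00151149,  0.00356986, -0.00043816, -0.00159996,
       -0.00095183]), 'tau': array([ 2.47944155e-05, -4.06509411e+01,  2.54526919e+01,  1.00918254e-02,
       -4.08612152e-05, -4.84129856e-06]), 'ee_pos': array([ 0.23003217, -0.47158978,  0.4039396 ]), 'tool_rot': array([-8.61252078e-04,  9.74363186e-01,  2.24979103e-01, -2.05861462e-04]), 'force': array([-0.5230035 ,  0.0478013 , -0.39189077]), 'wrist_torque': array([ 0.04143353, -0.00206929, -0.06107607]), 'grasp_force': 0.0, 'finger_gap': 0.08497313436193404}
```

View pics/scene0.png

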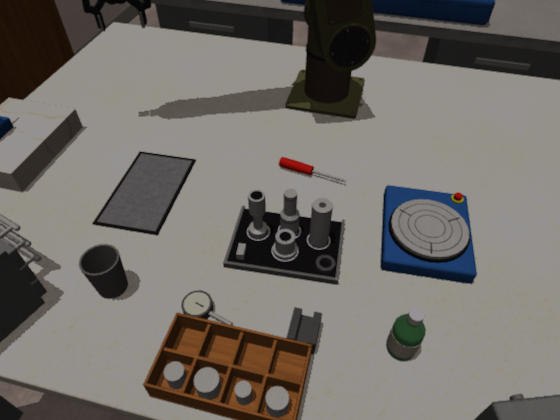

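View pics/top0.png

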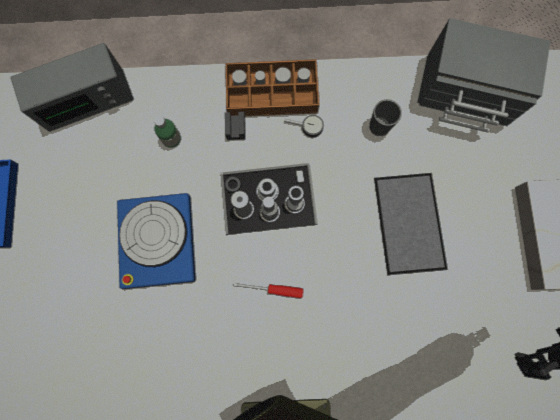

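The scene view shows, in the rack, the plug on the left (257,200), the spindle in the middle (290,200), the cylinder on the right (321,210) and the bush at (285,240). The top view shows the cylinder at (240,199), spindle (268,203), plug (296,192), bush (267,186), the platter at about (153,233) and the mat at about (411,223).

```bash
cat > h.py <<'E'
import numpy as np, cv2
from scipy.spatial.transform import Rotation as R
from cell import ctrl
def rot(q): return R.from_quat([q[1],q[2],q[3],q[0]])
def ray(n,uv,z):
    p=ctrl.camera_params(n); d=rot(p["orientation"]).apply([(uv[0]-p["cx"])/p["fx"],(uv[1]-p["cy"])/p["fy"],1])
    o=p["origin"]; return (o+d*(z-o[2])/d[2])[:2]
def pix(n,P):
    p=ctrl.camera_params(n); c=rot(p["orientation"]).inv().apply(np.array(P)-p["origin"])
    return np.array([p["fx"]*c[0]/c[2]+p["cx"],p["fy"]*c[1]/c[2]+p["cy"]])
E
python3 - <<'E'
from h import *
im=cv2.imread("pics/top0.png"); hsv=cv2.cvtColor(im,cv2.COLOR_BGR2HSV)
def big(m,x0,x1,y0,y1):
    k=np.zeros_like(m);k[y0:y1,x0:x1]=m[y0:y1,x0:x1]
    c=max(cv2.findContours(k,0,2)[0],key=cv2.contourArea);return c
dark=((hsv[:,:,2]<130)*255).astype('uint8')
for nm,b,z in(("rack",(205,330,155,245),.012),("mat",(365,455,165,282),.003)):
    c=big(dark,*b); r=cv2.minAreaRect(c); P=np.array([ray("top",p,z) for p in cv2.boxPoints(r)])
    print(nm,P.round(4).tolist(),P.mean(0),[np.linalg.norm(P[i]-P[i-1]).round(4) for i in range(4)])
blue=(((hsv[:,:,1]>120)&(abs(hsv[:,:,0].astype(int)-110)<15))*255).astype('uint8')
c=big(blue,100,210,180,300);P=np.array([ray("top",p,.036) for p in cv2.boxPoints(cv2.minAreaRect(c))]);print("base",P.round(4).tolist(),P.mean(0))
pl=((hsv[:,:,1]<60)&(hsv[:,:,2]>110)).astype('uint8')*255
k=np.zeros_like(pl);cv2.fillPoly(k,[cv2.convexHull(c)],255);k=cv2.erode(k,np.ones((5,5)))
pl&=k;c=big(pl,100,210,180,300);e=cv2.fitEllipse(cv2.convexHull(c));print("platter",e,ray("top",e[0],.05))
cv2.imwrite("pics/c.png",np.hstack([cv2.resize(im[155:245,210:325],None,fx=5,fy=5,interpolation=2)]))
s=cv2.imread("pics/scene0.png");cv2.imwrite("pics/s.png",cv2.resize(s[180:280,220:350],None,fx=5,fy=5,interpolation=2))
E
```

```text
rack [[0.6557, 0.1448], [0.6726, -0.0913], [0.509, -0.0993], [0.4933, 0.1298]] [0.58266532 0.0210369 ] [np.float64(0.1632), np.float64(0.2367), np.float64(0.1638), np.float64(0.2297)]
mat [[0.6283, -0.25], [0.6451, -0.4084], [0.3858, -0.415], [0.3706, -0.264]] [ 0.50743508 -0.33436397] [np.float64(0.258), np.float64(0.1593), np.float64(0.2594), np.float64(0.1517)]
base [[0.5942, 0.401], [0.5982, 0.216], [0.3777, 0.2024], [0.3742, 0.3798]] [0.48604798 0.29978836]
platter ((151.70762634277344, 232.6698760986328), (61.988765716552734, 65.95806884765625), 54.09367752075195) [0.50093727 0.30259105]
```

View pics/c.png

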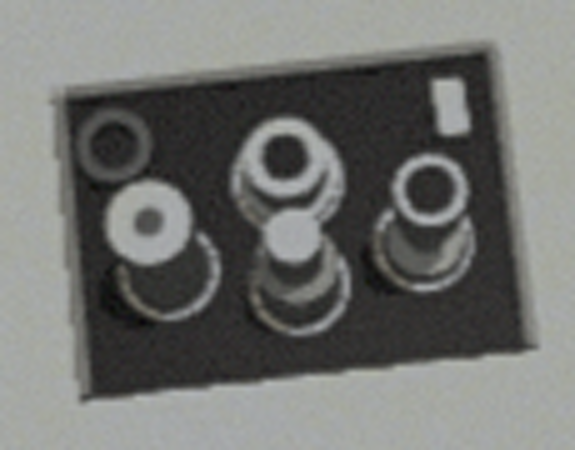

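View pics/s.png

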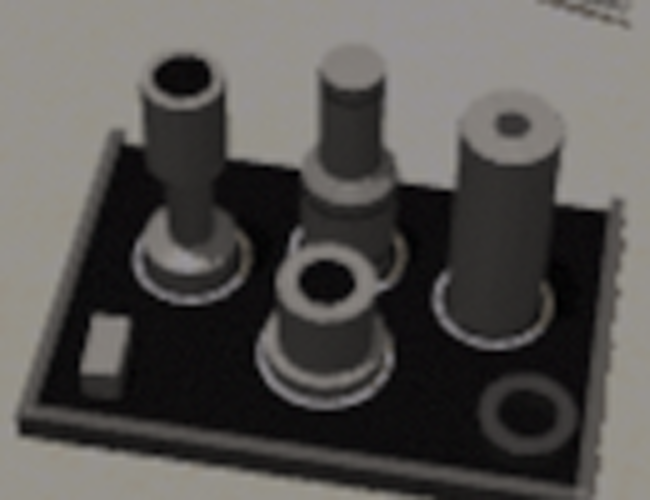

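The crops show each master's top face. In the top crop they are at cylinder (149,223), spindle (293,236), plug (430,190) and bush (286,157). In the scene crop they are at cylinder (513,127), spindle (351,67), plug (183,80) and bush (327,282).

```bash
python3 - <<'E'
from h import *
T=dict(cyl=(149,223,.114),spi=(293,236,.120),plug=(430,190,.116),bush=(286,157,.052))
S=dict(cyl=(513,127),spi=(351,67),plug=(183,80),bush=(327,282))
seat=dict(cyl=(-.02,.065),spi=(-.035,0),plug=(-.02,-.065),bush=(.02,0))
A=[];B=[]
for k in T:
    x,y,z=T[k]; a=ray("top",((x+.5)/5-.5+210,(y+.5)/5-.5+155),z); b=ray("scene",((S[k][0]+.5)/5-.5+220,(S[k][1]+.5)/5-.5+180),z)
    print(k,a.round(4),b.round(4)); A.append(seat[k]);B.append((a+b)/2)
A=np.array(A);B=np.array(B);a0=A-A.mean(0);b0=B-B.mean(0)
th=np.arctan2((a0[:,0]*b0[:,1]-a0[:,1]*b0[:,0]).sum(),(a0*b0).sum());c,s=np.cos(th),np.sin(th);M=np.array([[c,-s],[s,c]])
t=B.mean(0)-M@A.mean(0);print("rack",t,th,np.degrees(th)); 
for k in seat: print(k,(M@seat[k]+t).round(4))
print("res",(B-(A@M.T+t)).round(4).tolist())
# platter in scene & mat via scene
im=cv2.imread("pics/scene0.png");hsv=cv2.cvtColor(im,cv2.COLOR_BGR2HSV)
blue=(((hsv[:,:,1]>120)&(abs(hsv[:,:,0].astype(int)-112)<15))*255).astype('uint8');blue[:180]=0;blue[:,:370]=0
c=max(cv2.findContours(blue,0,2)[0],key=cv2.contourArea);k=np.zeros_like(blue);cv2.fillPoly(k,[cv2.convexHull(c)],255)
pl=((hsv[:,:,1]<70)&(hsv[:,:,2]>90)).astype('uint8')*255&cv2.erode(k,np.ones((5,5)))
c=max(cv2.findContours(pl,0,2)[0],key=cv2.contourArea);h=cv2.convexHull(c)[:,0]
P=np.array([ray("scene",p,.05) for p in h]);(cx,cy),r=cv2.minEnclosingCircle(P.astype('float32'));print("platter scene",cx,cy,r)
im=cv2.imread("pics/top0.png")
for n,f in(("top","top0"),("scene","scene0")):
  q=pix(n,(.501,.3026,.05));i=cv2.imread(f"pics/{f}.png");x,y=int(q[0])-40,int(q[1])-40
  w=cv2.resize(i[y:y+80,x:x+80],None,fx=5,fy=5,interpolation=2);cv2.imwrite(f"pics/p_{n}.png",w);print(n,x,y)
cv2.imwrite("pics/p.png",np.hstack([cv2.imread("pics/p_top.png"),cv2.imread("pics/p_scene.png")]))
E
```

```text
cyl [0.5592 0.084 ] [0.5634 0.0862]
spi [0.5488 0.0183] [0.5533 0.0195]
plug [ 0.5686 -0.0451] [ 0.5729 -0.0431]
bush [0.6042 0.0217] [0.6066 0.024 ]
rack [0.58584651 0.02167129] 0.07208845113853372 4.130364001873037
cyl [0.5612 0.0851]
spi [0.5509 0.0192]
plug [ 0.5706 -0.0446]
bush [0.6058 0.0231]
res [[0.0001, 0.0001], [0.0001, -0.0002], [0.0002, 0.0005], [-0.0004, -0.0003]]
platter scene 0.5053247809410095 0.3030933141708374 0.07822758704423904
top 111 192
scene 389 184
```

View pics/p.png

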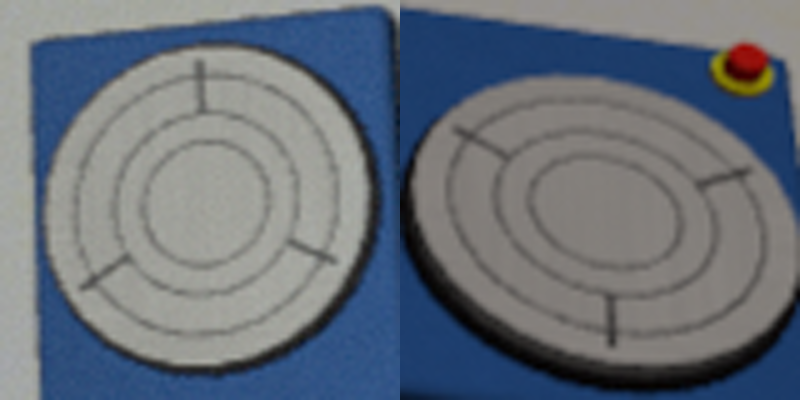

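Request:
{"api": "servo_tool", "payload": {
  "plan": [
    [0,0,0,0,0,-0.095,85],
    [0,0,0,0,0,-0.19,85],
    [0,0,0,0,0,-0.285,85],
    [0,0,0,0,0,-0.38,85],
    [0,0,0,0,0,-0.475,80],
    [0,0,0,0,0,-0.57,75],
    [0,0,0,0,0,-0.66,70],
    [0,0,0,0,0,-0.711,65]
  ]
}}

```text
time_s: 0.9
ee_pos: [0.23, -0.4717, 0.4042]
tool_rot: [-0.001, 0.706, 0.709, 0.0]
force: [-0.1, -0.4, 0.0]
finger_gap: 0.0649
grasp_force: 0.0
```

Request:
{"api": "servo_tool", "payload": {
  "plan": [
    [0.5,0.5,0,0,0,0,65],
    [1,1,0,0,0,0,65],
    [1,1,0,0,0,0,65],
    [1,1,0,0,0,0,65]
  ]
}}

```text
time_s: 1.3
ee_pos: [0.3112, -0.3905, 0.4044]
tool_rot: [-0.0, 0.706, 0.708, -0.0]
force: [-0.6, -0.7, -0.2]
finger_gap: 0.0651
grasp_force: 0.0
```

Request:
{"api": "servo_tool", "payload": {
  "plan": [
    [0.43,0.32,0,0,0,0,65],
    [0.867,0.65,0,0,0,0,65],
    [0.867,0.65,0,0,0,0,65]
  ]
}}

```text
time_s: 1.6
ee_pos: [0.3634, -0.3206, 0.4045]
tool_rot: [-0.0, 0.706, 0.709, 0.001]
force: [-0.7, -0.4, -0.1]
finger_gap: 0.0648
grasp_force: 0.0
```

Request:
{"api": "servo_tool", "payload": {
  "plan": [
    [0.43,0.32,0,0,0,0,65],
    [0.867,0.65,0,0,0,0,65],
    [0.867,0.65,0,0,0,0,65]
  ]
}}

```text
time_s: 1.9
ee_pos: [0.4157, -0.2517, 0.4046]
tool_rot: [0.0, 0.706, 0.709, 0.0]
force: [0.5, -0.7, 0.1]
finger_gap: 0.0651
grasp_force: 0.0
```

Request:
{"api": "servo_tool", "payload": {
  "plan": [
    [0.43,0.32,0,0,0,0,65],
    [0.867,0.65,0,0,0,0,65],
    [0.867,0.65,0,0,0,0,65]
  ]
}}

```text
time_s: 2.2
ee_pos: [0.4681, -0.1828, 0.4045]
tool_rot: [0.0, 0.706, 0.708, 0.001]
force: [-1.0, -0.7, -0.6]
finger_gap: 0.0651
grasp_force: 0.0
```

Request:
{"api": "servo_tool", "payload": {
  "plan": [
    [0.43,0.32,0,0,0,0,65],
    [0.867,0.65,0,0,0,0,65],
    [0.867,0.65,0,0,0,0,65]
  ]
}}

```text
time_s: 2.5
ee_pos: [0.5203, -0.1137, 0.4044]
tool_rot: [0.0, 0.706, 0.708, 0.001]
force: [-0.7, -0.3, 0.1]
finger_gap: 0.065
grasp_force: 0.0
```

Request:
{"api": "servo_tool", "payload": {
  "plan": [
    [0.43,0.32,0,0,0,0,65],
    [0.867,0.65,0,0,0,0,65],
    [0.867,0.65,0,0,0,0,65],
    [0.867,0.65,0,0,0,0,65],
    [0.867,0.65,0,0,0,0,65]
  ]
}}

```text
time_s: 3.0
ee_pos: [0.5694, -0.0471, 0.4045]
tool_rot: [-0.0, 0.708, 0.706, -0.001]
force: [0.4, -0.1, -0.3]
finger_gap: 0.0649
grasp_force: 0.0
```

```bash
python3 - <<'E'
from h import *
s=ctrl.read_state();print(s["time_s"],s["ee_pos"],s["tool_rot"].round(4),s["qpos"].round(2))
i=cv2.imread("x") 
a=ctrl.camera("top")[:,:,::-1];b=ctrl.camera("scene")[:,:,::-1]
p=pix("top",(.57,0,.1)).astype(int);q=pix("scene",(.57,-.02,.1)).astype(int);print(p,q)
f=lambda m,p:cv2.resize(m[p[1]-60:p[1]+60,p[0]-50:p[0]+50],None,fx=4,fy=4,interpolation=2)
cv2.imwrite("pics/v1.png",np.hstack([f(a,p),f(b,q)]))
E
```

```text
3.0 [ 0.5694254  -0.04707404  0.4044806 ] [-2.000e-04  7.079e-01  7.063e-01 -8.000e-04] [-0.08  0.34 -0.02  1.21 -0.    1.49]
[275 194] [268 202][ WARN:0@0.185] global loadsave.cpp:275 findDecoder imread_('x'): can't open/read file: check file path/integrity
```

View pics/v1.png

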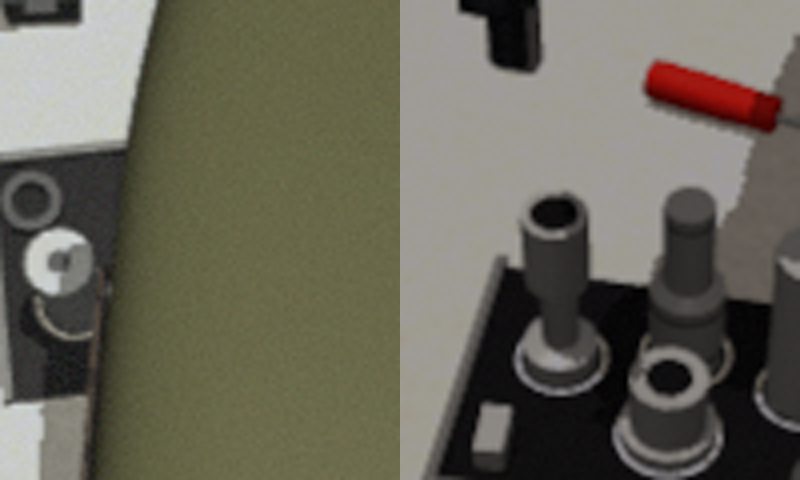

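The scene view shows the gripper above and behind the plug, with the finger at (268,157) of the full image. The arm hides the top view here.

Request:
{"api": "servo_tool", "payload": {
  "plan": [
    [0,0,0.5,0,0,0,65],
    [0,0,1,0,0,0,65],
    [0,0,1,0,0,0,65],
    [0,0,1,0,0,0,65]
  ]
}}

```text
time_s: 3.5
ee_pos: [0.5696, -0.0459, 0.3249]
tool_rot: [-0.001, 0.708, 0.707, -0.001]
force: [0.3, -0.1, 0.1]
finger_gap: 0.0649
grasp_force: 0.0
```

```bash
python3 - <<'E'
from h import *
b=ctrl.camera("scene")[:,:,::-1];s=ctrl.read_state();print(s["time_s"],s["ee_pos"],s["tool_rot"].round(4))
q=pix("scene",(.57,-.0446,.116));t=pix("scene",(*s["ee_pos"][:2],s["ee_pos"][2]-.1734));print(q,t)
q=q.astype(int);m=b[q[1]-65:q[1]+35,q[0]-50:q[0]+50]
cv2.imwrite("pics/v2.png",cv2.resize(m,None,fx=6,fy=6,interpolation=2))
E
```

```text
3.55 [ 0.57054074 -0.04578369  0.32636127] [7.000e-04 7.075e-01 7.067e-01 5.000e-04]
[255.89882628 194.4488178 ] [254.51976682 180.76066915]
```

View pics/v2.png

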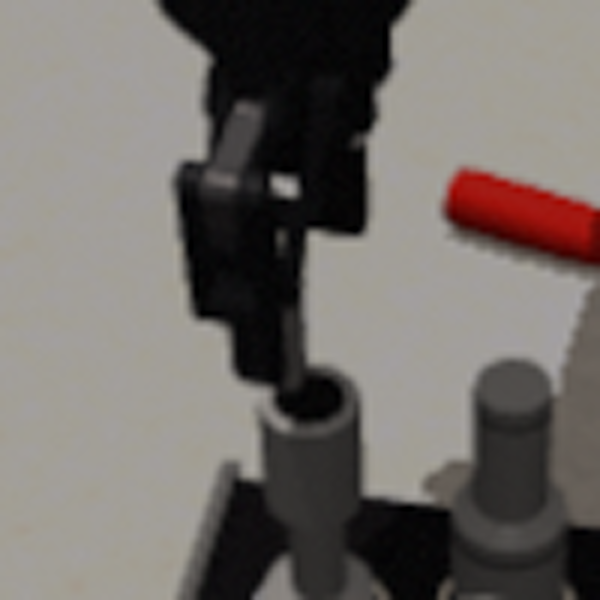

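Both fingertips straddle the plug. Their midpoint is about (256,180), against a predicted (254.5,180.8), so I go down and close gently.

Request:
{"api": "servo_tool", "payload": {
  "plan": [
    [0.01,0,0.3,0,0,0,65],
    [0.01,0,0.6,0,0,0,65],
    [0.01,0,0.9,0,0,0,65],
    [0.01,0,0.96,0,0,0,65],
    [0.01,0,0.96,0,0,0,55],
    [0.01,0,0.96,0,0,0,45],
    [0.01,0,0.96,0,0,0,40],
    [0.01,0,0.96,0,0,0,37]
  ],
  "grip_force": 40
}}

```text
time_s: 4.35
ee_pos: [0.5709, -0.0444, 0.2493]
tool_rot: [0.001, 0.707, 0.707, 0.001]
force: [0.5, -0.0, -0.4]
finger_gap: 0.0371
grasp_force: 0.0
```

Request:
{"api": "servo_tool", "payload": {
  "plan": [
    [0,0,0,0,0,0,36],
    [0,0,0,0,0,0,35],
    [0,0,0,0,0,0,34],
    [0,0,0,0,0,0,32],
    [0,0,0,0,0,0,30],
    [0,0,0,0,0,0,28]
  ]
}}

```text
time_s: 4.95
ee_pos: [0.5703, -0.0443, 0.2481]
tool_rot: [0.0, 0.707, 0.707, 0.0]
force: [0.1, -0.4, 2.2]
finger_gap: 0.0319
grasp_force: 39.5
```

Request:
{"api": "servo_tool", "payload": {
  "plan": [
    [0,0,0,0,0,0,25],
    [0,0,-0.1,0,0,0,25],
    [0,0,-0.3,0,0,0,25],
    [0,0,-0.5,0,0,0,25],
    [0,0,-0.7,0,0,0,25],
    [0,0,-0.85,0,0,0,25],
    [0,0,-0.85,0,0,0,25],
    [0,0,-0.85,0,0,0,25]
  ],
  "grip_force": 60
}}

```text
time_s: 5.75
ee_pos: [0.57, -0.0443, 0.3155]
tool_rot: [-0.0, 0.707, 0.707, -0.0]
force: [-0.3, -0.6, -4.8]
finger_gap: 0.0318
grasp_force: 60.1
```

```bash
python3 - <<'E'
from h import *
b=ctrl.camera("scene")[:,:,::-1];s=ctrl.read_state();print(s["time_s"],s["ee_pos"],s["tool_rot"].round(4),s["force"],s["finger_gap"])
q=pix("scene",(.57,-.0446,.15)).astype(int);m=b[q[1]-60:q[1]+65,q[0]-60:q[0]+65];print(q)
cv2.imwrite("pics/v3.png",cv2.resize(m,None,fx=4.5,fy=4.5,interpolation=2))
E
```

```text
5.8 [ 0.5697569  -0.04428615  0.31497932] [-7.000e-04  7.072e-01  7.070e-01 -6.000e-04] [ 0.48418156 -0.45122158 -4.6651351 ] 0.03159626719461686
[255 181]
```

View pics/v3.png

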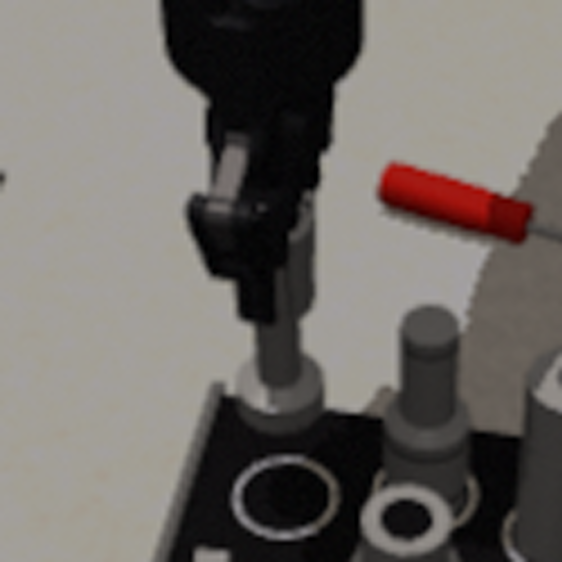

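The plug is held upright and clear of its seat, with the white ring free at full-image (258,231). I'm checking that the grip is centred.

```bash
python3 - <<'E'
from h import *
print("seat",ray("scene",(258.2,231.1),.006))
z=.315-.155-.018
for dy in(0,.005,-.005): print(dy,[((pix("scene",(.57+dx,-.0444+dy,z))-[195,121])*4.5).round() for dx in(.024,0)])
E
```

```text
seat [ 0.57111159 -0.04322846]
0 [array([256., 326.]), array([272., 287.])]
0.005 [array([268., 328.]), array([284., 290.])]
-0.005 [array([245., 324.]), array([261., 285.])]
```

Request:
{"api": "servo_tool", "payload": {
  "plan": [
    [-0.15,0.01,0,0,0,0,25],
    [-0.4,0.02,0,0,0,0,25],
    [-0.7,0.04,0,0,0,0,25],
    [-0.986,0.0625,0,0,0,0,25]
  ]
}}

```text
time_s: 6.2
ee_pos: [0.5749, -0.1247, 0.315]
tool_rot: [-0.0, 0.707, 0.707, -0.001]
force: [0.1, -0.1, -4.3]
finger_gap: 0.032
grasp_force: 60.1
```

Request:
{"api": "servo_tool", "payload": {
  "plan": [
    [-0.25,0.01,0,0,0,0,25],
    [-0.5,0.02,0,0,0,0,25],
    [-0.75,0.04,0,0,0,0,25],
    [-0.986,0.0625,0,0,0,0,25]
  ]
}}

```text
time_s: 6.6
ee_pos: [0.5797, -0.2038, 0.3149]
tool_rot: [-0.001, 0.707, 0.707, -0.001]
force: [-0.1, 0.1, -3.3]
finger_gap: 0.032
grasp_force: 60.1
```

Request:
{"api": "servo_tool", "payload": {
  "plan": [
    [-0.25,0.01,0,0,0,0,25],
    [-0.5,0.02,0,0,0,0,25],
    [-0.75,0.04,0,0,0,0,25],
    [-0.986,0.0625,0,0,0,0,25]
  ]
}}

```text
time_s: 7.0
ee_pos: [0.5852, -0.2827, 0.3158]
tool_rot: [-0.0, 0.707, 0.707, -0.0]
force: [-0.0, -0.7, -4.4]
finger_gap: 0.0316
grasp_force: 60.1
```

Request:
{"api": "servo_tool", "payload": {
  "plan": [
    [-0.25,0.01,0,0,0,0,25],
    [-0.5,0.02,0,0,0,0,25],
    [-0.75,0.04,0,0,0,0,25],
    [-0.9,0.0625,0,0,0,0,25],
    [-0.986,0.0625,0,0,0,0,25],
    [-0.986,0.0625,0,0,0,0,25]
  ]
}}

```text
time_s: 7.6
ee_pos: [0.5901, -0.3607, 0.3156]
tool_rot: [-0.0, 0.707, 0.707, 0.0]
force: [0.4, 0.0, -4.5]
finger_gap: 0.0314
grasp_force: 60.1
```

Request:
{"api": "servo_tool", "payload": {
  "plan": [
    [0,0,0.2,0,0,0,25],
    [0,0,0.4,0,0,0,25],
    [0,0,0.6,0,0,0,25],
    [0,0,0.75,0,0,0,25],
    [0,0,0.82,0,0,0,25],
    [0,0,0.86,0,0,0,25],
    [0,0,0.875,0,0,0,25],
    [0,0,0.88,0,0,0,25]
  ]
}}

```text
time_s: 8.4
ee_pos: [0.5904, -0.3599, 0.2461]
tool_rot: [0.001, 0.707, 0.707, 0.0]
force: [0.4, -0.5, -3.3]
finger_gap: 0.032
grasp_force: 60.1
```

Request:
{"api": "servo_tool", "payload": {
  "plan": [
    [0,0,0.006,0,0,0,25],
    [0,0,0.012,0,0,0,25],
    [0,0,0.012,0,0,0,25]
  ]
}}

```text
time_s: 8.7
ee_pos: [0.5904, -0.36, 0.2453]
tool_rot: [0.001, 0.707, 0.707, 0.0]
force: [-0.6, -0.3, -2.1]
finger_gap: 0.0321
grasp_force: 60.4
```

Request:
{"api": "servo_tool", "payload": {
  "plan": [
    [0,0,0,0,0,0,35],
    [0,0,0,0,0,0,45],
    [0,0,0,0,0,0,60],
    [0,0,0,0,0,0,65],
    [0,0,-0.2,0,0,0,65],
    [0,0,-0.6,0,0,0,65],
    [0,0,-1,0,0,0,65],
    [0,0,-1,0,0,0,65]
  ]
}}

```text
time_s: 9.5
ee_pos: [0.5916, -0.3607, 0.3303]
tool_rot: [0.005, 0.707, 0.707, 0.001]
force: [1.5, -0.3, -0.1]
finger_gap: 0.0651
grasp_force: 0.0
```

```bash
python3 - <<'E'
from h import *
b=ctrl.camera("scene")[:,:,::-1];s=ctrl.read_state();print(s["time_s"],s["ee_pos"],s["force"])
q=pix("scene",(.55,-.3,.1)).astype(int);m=b[max(q[1]-60,0):q[1]+65,q[0]-60:q[0]+65];print(q)
cv2.imwrite("pics/v4.png",cv2.resize(m,None,fx=4.5,fy=4.5,interpolation=2))
E
```

```text
9.55 [ 0.5911059  -0.36044008  0.32783419] [-0.82895016  0.12366339 -0.66531593]
[142 171]
```

View pics/v4.png

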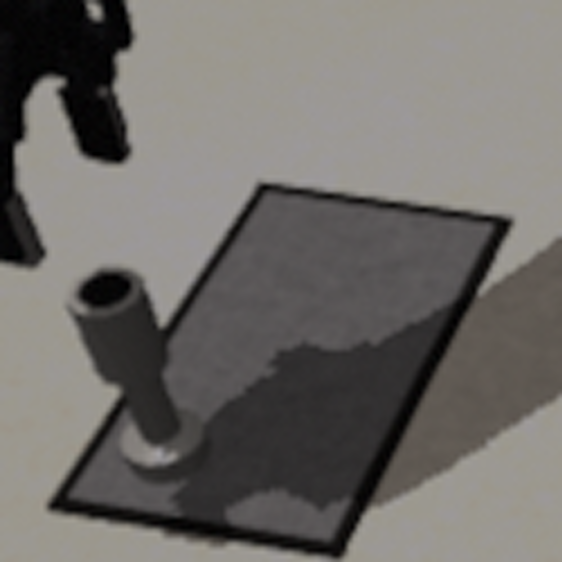

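The plug stands upright on the mat, with its foot at about (145,206) and well inside the border. Next is the spindle.

Request:
{"api": "servo_tool", "payload": {
  "plan": [
    [0.5,-0.05,0,0,0,0,60],
    [0.95,-0.0975,0,0,0,0,60],
    [0.95,-0.0975,0,0,0,0,60]
  ]
}}

```text
time_s: 9.85
ee_pos: [0.5812, -0.2799, 0.3233]
tool_rot: [-0.003, 0.706, 0.708, -0.0]
force: [0.4, -0.4, 0.7]
finger_gap: 0.06
grasp_force: 0.0
```

Request:
{"api": "servo_tool", "payload": {
  "plan": [
    [0.5,-0.05,0,0,0,0,60],
    [0.95,-0.0975,0,0,0,0,60],
    [0.95,-0.0975,0,0,0,0,60]
  ]
}}

```text
time_s: 10.15
ee_pos: [0.5736, -0.2045, 0.3235]
tool_rot: [-0.002, 0.706, 0.708, -0.0]
force: [0.4, -0.2, -0.4]
finger_gap: 0.0602
grasp_force: 0.0
```

Request:
{"api": "servo_tool", "payload": {
  "plan": [
    [0.5,-0.05,0,0,0,0,60],
    [0.95,-0.0975,0,0,0,0,60],
    [0.95,-0.0975,0,0,0,0,60]
  ]
}}

```text
time_s: 10.45
ee_pos: [0.5661, -0.1293, 0.3237]
tool_rot: [-0.001, 0.706, 0.708, -0.0]
force: [-0.5, 0.5, -0.3]
finger_gap: 0.0599
grasp_force: 0.0
```

Request:
{"api": "servo_tool", "payload": {
  "plan": [
    [0.5,-0.05,0,0,0,0,60],
    [0.95,-0.0975,0,0,0,0,60],
    [0.95,-0.0975,0,0,0,0,60]
  ]
}}

```text
time_s: 10.75
ee_pos: [0.5587, -0.0539, 0.324]
tool_rot: [-0.001, 0.706, 0.708, -0.0]
force: [0.5, -1.0, -0.0]
finger_gap: 0.0599
grasp_force: 0.0
```

Request:
{"api": "servo_tool", "payload": {
  "plan": [
    [0.5,-0.05,0,0,0,0,60],
    [0.95,-0.0975,0,0,0,0,60],
    [0.95,-0.0975,0,0,0,0,60],
    [0.95,-0.0975,0,0,0,0,60],
    [0.95,-0.0975,0,0,0,0,60],
    [0.95,-0.0975,0,0,0,0,60],
    [0.95,-0.0975,0,0,0,0,60]
  ]
}}

```text
time_s: 11.45
ee_pos: [0.5514, 0.019, 0.3245]
tool_rot: [0.0, 0.708, 0.706, -0.0]
force: [-0.1, 0.9, -0.2]
finger_gap: 0.0599
grasp_force: 0.0
```

Request:
{"api": "servo_tool", "payload": {
  "plan": [
    [0,0,0.2,0,0,0,60],
    [0,0,0.4,0,0,0,60],
    [0,0,0.6,0,0,0,60],
    [0,0,0.8,0,0,0,60],
    [0,0,0.9,0,0,0,60],
    [0,0,0.9,0,0,0,50],
    [0,0,0.9,0,0,0,40],
    [0,0,0.9,0,0,0,30]
  ],
  "grip_force": 40
}}

```text
time_s: 12.25
ee_pos: [0.5518, 0.0201, 0.2535]
tool_rot: [0.001, 0.707, 0.707, 0.001]
force: [-0.1, 0.8, -0.3]
finger_gap: 0.0302
grasp_force: 0.0
```

Request:
{"api": "servo_tool", "payload": {
  "plan": [
    [0,0,0,0,0,0,28],
    [0,0,0,0,0,0,27],
    [0,0,0,0,0,0,26],
    [0,0,0,0,0,0,24],
    [0,0,0,0,0,0,22],
    [0,0,0,0,0,0,18],
    [0,0,0,0,0,0,18]
  ]
}}

```text
time_s: 12.95
ee_pos: [0.5512, 0.0202, 0.253]
tool_rot: [0.0, 0.707, 0.707, 0.0]
force: [-2.5, 0.1, 6.3]
finger_gap: 0.0246
grasp_force: 39.0
```

Request:
{"api": "servo_tool", "payload": {
  "plan": [
    [0,0,0,0,0,0,15],
    [0,0,-0.1,0,0,0,15],
    [0,0,-0.3,0,0,0,15],
    [0,0,-0.5,0,0,0,15],
    [0,0,-0.7,0,0,0,15],
    [0,0,-0.75,0,0,0,15],
    [0,0,-0.75,0,0,0,15]
  ],
  "grip_force": 60
}}

```text
time_s: 13.65
ee_pos: [0.5514, 0.0202, 0.3126]
tool_rot: [0.0, 0.707, 0.707, 0.0]
force: [0.0, 0.2, -4.6]
finger_gap: 0.0241
grasp_force: 59.2
```

Request:
{"api": "servo_tool", "payload": {
  "plan": [
    [-0.2,-0.02,0,0,0,0,15],
    [-0.4,-0.05,0,0,0,0,15],
    [-0.62,-0.08,0,0,0,0,15],
    [-0.825,-0.1025,0,0,0,0,15]
  ]
}}

```text
time_s: 14.05
ee_pos: [0.5421, -0.0476, 0.3116]
tool_rot: [-0.001, 0.707, 0.707, -0.001]
force: [-0.3, -0.1, -3.9]
finger_gap: 0.0243
grasp_force: 59.3
```

Request:
{"api": "servo_tool", "payload": {
  "plan": [
    [-0.2,-0.02,0,0,0,0,15],
    [-0.4,-0.05,0,0,0,0,15],
    [-0.62,-0.08,0,0,0,0,15],
    [-0.825,-0.1025,0,0,0,0,15]
  ]
}}

```text
time_s: 14.45
ee_pos: [0.5343, -0.1134, 0.3122]
tool_rot: [-0.0, 0.707, 0.707, -0.0]
force: [0.5, 0.2, -4.6]
finger_gap: 0.024
grasp_force: 59.3
```

Request:
{"api": "servo_tool", "payload": {
  "plan": [
    [-0.2,-0.02,0,0,0,0,15],
    [-0.4,-0.05,0,0,0,0,15],
    [-0.62,-0.08,0,0,0,0,15],
    [-0.825,-0.1025,0,0,0,0,15]
  ]
}}

```text
time_s: 14.85
ee_pos: [0.5262, -0.1793, 0.3124]
tool_rot: [-0.0, 0.707, 0.707, -0.0]
force: [-0.1, 0.3, -3.6]
finger_gap: 0.0242
grasp_force: 59.3
```

Request:
{"api": "servo_tool", "payload": {
  "plan": [
    [-0.2,-0.02,0,0,0,0,15],
    [-0.4,-0.05,0,0,0,0,15],
    [-0.62,-0.08,0,0,0,0,15],
    [-0.825,-0.1025,0,0,0,0,15]
  ]
}}

```text
time_s: 15.25
ee_pos: [0.5181, -0.2452, 0.3125]
tool_rot: [-0.0, 0.707, 0.707, -0.0]
force: [0.1, -0.5, -4.6]
finger_gap: 0.0239
grasp_force: 59.3
```

Request:
{"api": "servo_tool", "payload": {
  "plan": [
    [-0.2,-0.02,0,0,0,0,15],
    [-0.4,-0.05,0,0,0,0,15],
    [-0.62,-0.08,0,0,0,0,15],
    [-0.825,-0.1025,0,0,0,0,15],
    [-0.825,-0.1025,0,0,0,0,15],
    [-0.825,-0.1025,0,0,0,0,15]
  ]
}}

```text
time_s: 15.85
ee_pos: [0.51, -0.3104, 0.3124]
tool_rot: [-0.0, 0.707, 0.707, 0.0]
force: [-0.0, 0.1, -4.8]
finger_gap: 0.0242
grasp_force: 59.3
```

Request:
{"api": "servo_tool", "payload": {
  "plan": [
    [0,0,0.2,0,0,0,15],
    [0,0,0.4,0,0,0,15],
    [0,0,0.6,0,0,0,15],
    [0,0,0.7,0,0,0,15],
    [0,0,0.76,0,0,0,15],
    [0,0,0.78,0,0,0,15],
    [0,0,0.795,0,0,0,15],
    [0,0,0.795,0,0,0,15]
  ]
}}

```text
time_s: 16.65
ee_pos: [0.5102, -0.3097, 0.2501]
tool_rot: [0.0, 0.707, 0.707, 0.0]
force: [-2.8, 0.7, 2.3]
finger_gap: 0.0242
grasp_force: 59.6
```

Request:
{"api": "servo_tool", "payload": {
  "plan": [
    [0,0,0,0,0,0,28],
    [0,0,0,0,0,0,40],
    [0,0,0,0,0,0,55],
    [0,0,0,0,0,0,65],
    [0,0,-0.2,0,0,0,65],
    [0,0,-0.6,0,0,0,65],
    [0,0,-1,0,0,0,65],
    [0,0,-1,0,0,0,65]
  ]
}}

```text
time_s: 17.45
ee_pos: [0.5119, -0.3109, 0.3339]
tool_rot: [0.005, 0.707, 0.707, 0.001]
force: [0.8, 0.0, -0.2]
finger_gap: 0.0653
grasp_force: 0.0
```

Request:
{"api": "servo_tool", "payload": {
  "plan": [
    [0.5,0.06,0,0,0,0,65],
    [0.989,0.128,0,0,0,0,65],
    [0.989,0.128,0,0,0,0,65]
  ]
}}

```text
time_s: 17.75
ee_pos: [0.5204, -0.2272, 0.3285]
tool_rot: [-0.001, 0.706, 0.709, 0.0]
force: [-1.5, -1.2, -0.1]
finger_gap: 0.0652
grasp_force: 0.0
```

Request:
{"api": "servo_tool", "payload": {
  "plan": [
    [0.5,0.06,0,0,0,0,65],
    [0.989,0.128,0,0,0,0,65],
    [0.989,0.128,0,0,0,0,65]
  ]
}}

```text
time_s: 18.05
ee_pos: [0.5308, -0.1485, 0.3285]
tool_rot: [-0.001, 0.706, 0.709, 0.0]
force: [0.5, 0.2, -0.6]
finger_gap: 0.065
grasp_force: 0.0
```

Request:
{"api": "servo_tool", "payload": {
  "plan": [
    [0.5,0.06,0,0,0,0,65],
    [0.989,0.128,0,0,0,0,65],
    [0.989,0.128,0,0,0,0,65]
  ]
}}

```text
time_s: 18.35
ee_pos: [0.5414, -0.0699, 0.3286]
tool_rot: [-0.0, 0.706, 0.709, 0.0]
force: [-0.4, 0.2, -1.0]
finger_gap: 0.0648
grasp_force: 0.0
```

Request:
{"api": "servo_tool", "payload": {
  "plan": [
    [0.5,0.06,0,0,0,0,65],
    [0.989,0.128,0,0,0,0,65],
    [0.989,0.128,0,0,0,0,65]
  ]
}}

```text
time_s: 18.65
ee_pos: [0.552, 0.0089, 0.3287]
tool_rot: [-0.0, 0.706, 0.709, 0.001]
force: [0.1, -1.2, 0.9]
finger_gap: 0.0655
grasp_force: 0.0
```

Request:
{"api": "servo_tool", "payload": {
  "plan": [
    [0.5,0.06,0,0,0,0,65],
    [0.989,0.128,0,0,0,0,65],
    [0.989,0.128,0,0,0,0,65],
    [0.989,0.128,0,0,0,0,65],
    [0.989,0.128,0,0,0,0,65],
    [0.989,0.128,0,0,0,0,65],
    [0.989,0.128,0,0,0,0,65]
  ]
}}

```text
time_s: 19.35
ee_pos: [0.5614, 0.0845, 0.3289]
tool_rot: [0.0, 0.708, 0.706, -0.0]
force: [1.3, 0.0, 0.1]
finger_gap: 0.065
grasp_force: 0.0
```

```bash
python3 - <<'E'
from h import *
b=ctrl.camera("scene")[:,:,::-1];s=ctrl.read_state();print(s["time_s"],s["ee_pos"],s["force"])
cv2.imwrite("pics/v5.png",cv2.resize(b[80:300,80:360],None,fx=2.7,fy=2.7,interpolation=2))
E
```

```text
19.4 [0.56139355 0.08475045 0.32899822] [0.2571302  0.44617955 0.20109669]
```

View pics/v5.png

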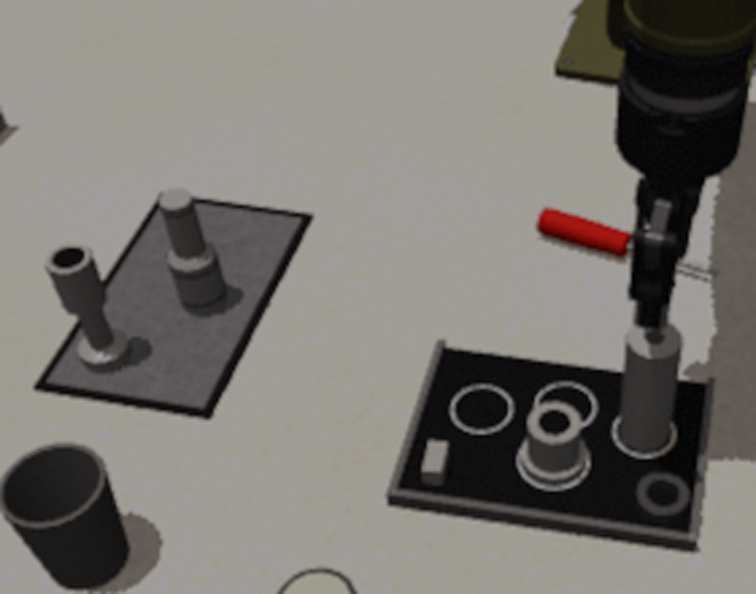

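Plug and spindle stand upright on the mat, and the gripper is over the cylinder at about (322,210) in the full image.

Request:
{"api": "servo_tool", "payload": {
  "plan": [
    [0,0,0.25,0,0,0,65],
    [0,0,0.5,0,0,0,65],
    [0,0,0.75,0,0,0,65],
    [0,0,0.99,0,0,0,65],
    [0,0,0.99,0,0,0,65],
    [0,0,0.99,0,0,0,55],
    [0,0,0.99,0,0,0,48],
    [0,0,0.99,0,0,0,43]
  ],
  "grip_force": 40
}}

```text
time_s: 20.2
ee_pos: [0.5621, 0.0858, 0.251]
tool_rot: [0.001, 0.707, 0.707, 0.001]
force: [-0.8, 0.8, 0.8]
finger_gap: 0.0431
grasp_force: 0.0
```

Request:
{"api": "servo_tool", "payload": {
  "plan": [
    [0,0,0,0,0,0,42],
    [0,0,0,0,0,0,41],
    [0,0,0,0,0,0,40],
    [0,0,0,0,0,0,38],
    [0,0,0,0,0,0,36],
    [0,0,0,0,0,0,32],
    [0,0,0,0,0,0,30]
  ]
}}

```text
time_s: 20.9
ee_pos: [0.5615, 0.0858, 0.2504]
tool_rot: [0.0, 0.707, 0.707, 0.0]
force: [-0.3, 0.1, 6.5]
finger_gap: 0.0391
grasp_force: 40.1
```

Request:
{"api": "servo_tool", "payload": {
  "plan": [
    [0,0,0,0,0,0,30],
    [0,0,-0.1,0,0,0,30],
    [0,0,-0.3,0,0,0,30],
    [0,0,-0.5,0,0,0,30],
    [0,0,-0.7,0,0,0,30],
    [0,0,-0.75,0,0,0,30],
    [0,0,-0.75,0,0,0,30]
  ],
  "grip_force": 60
}}

```text
time_s: 21.6
ee_pos: [0.5614, 0.0858, 0.3096]
tool_rot: [-0.0, 0.707, 0.707, -0.0]
force: [0.4, 0.7, -5.9]
finger_gap: 0.0381
grasp_force: 61.4
```

Request:
{"api": "servo_tool", "payload": {
  "plan": [
    [-0.23,-0.06,0,0,0,0,30],
    [-0.46,-0.14,0,0,0,0,30],
    [-0.7,-0.2,0,0,0,0,30],
    [-0.928,-0.273,0,0,0,0,30]
  ]
}}

```text
time_s: 22.0
ee_pos: [0.5387, 0.0109, 0.3081]
tool_rot: [-0.001, 0.707, 0.707, -0.001]
force: [0.1, 0.2, -5.5]
finger_gap: 0.0385
grasp_force: 61.3
```

Request:
{"api": "servo_tool", "payload": {
  "plan": [
    [-0.23,-0.06,0,0,0,0,30],
    [-0.46,-0.14,0,0,0,0,30],
    [-0.7,-0.2,0,0,0,0,30],
    [-0.928,-0.273,0,0,0,0,30]
  ]
}}

```text
time_s: 22.4
ee_pos: [0.5168, -0.0634, 0.3082]
tool_rot: [-0.001, 0.707, 0.707, -0.001]
force: [0.2, 0.7, -5.8]
finger_gap: 0.0389
grasp_force: 61.3
```

Request:
{"api": "servo_tool", "payload": {
  "plan": [
    [-0.23,-0.06,0,0,0,0,30],
    [-0.46,-0.14,0,0,0,0,30],
    [-0.7,-0.2,0,0,0,0,30],
    [-0.928,-0.273,0,0,0,0,30]
  ]
}}

```text
time_s: 22.8
ee_pos: [0.495, -0.1376, 0.3083]
tool_rot: [-0.001, 0.707, 0.707, -0.001]
force: [0.2, 0.5, -6.9]
finger_gap: 0.0387
grasp_force: 61.3
```

Request:
{"api": "servo_tool", "payload": {
  "plan": [
    [-0.23,-0.06,0,0,0,0,30],
    [-0.46,-0.14,0,0,0,0,30],
    [-0.7,-0.2,0,0,0,0,30],
    [-0.928,-0.273,0,0,0,0,30]
  ]
}}

```text
time_s: 23.2
ee_pos: [0.4732, -0.2117, 0.3082]
tool_rot: [-0.001, 0.707, 0.707, -0.0]
force: [-0.2, -0.5, -6.1]
finger_gap: 0.0385
grasp_force: 61.3
```

Request:
{"api": "servo_tool", "payload": {
  "plan": [
    [-0.23,-0.06,0,0,0,0,30],
    [-0.46,-0.14,0,0,0,0,30],
    [-0.7,-0.2,0,0,0,0,30],
    [-0.928,-0.273,0,0,0,0,30]
  ]
}}

```text
time_s: 23.6
ee_pos: [0.4514, -0.2859, 0.3082]
tool_rot: [-0.001, 0.707, 0.707, -0.0]
force: [-0.3, -0.7, -5.2]
finger_gap: 0.0385
grasp_force: 61.3
```

Request:
{"api": "servo_tool", "payload": {
  "plan": [
    [-0.23,-0.06,0,0,0,0,30],
    [-0.46,-0.14,0,0,0,0,30],
    [-0.7,-0.2,0,0,0,0,30],
    [-0.928,-0.273,0,0,0,0,30],
    [-0.928,-0.273,0,0,0,0,30],
    [-0.928,-0.273,0,0,0,0,30]
  ]
}}

```text
time_s: 24.2
ee_pos: [0.4297, -0.3595, 0.3083]
tool_rot: [-0.001, 0.707, 0.707, 0.0]
force: [0.2, 0.7, -6.4]
finger_gap: 0.0382
grasp_force: 61.4
```

Request:
{"api": "servo_tool", "payload": {
  "plan": [
    [0,0,0.2,0,0,0,30],
    [0,0,0.4,0,0,0,30],
    [0,0,0.6,0,0,0,30],
    [0,0,0.7,0,0,0,30],
    [0,0,0.76,0,0,0,30],
    [0,0,0.78,0,0,0,30],
    [0,0,0.795,0,0,0,30],
    [0,0,0.795,0,0,0,30]
  ]
}}

```text
time_s: 25.0
ee_pos: [0.4301, -0.3592, 0.2476]
tool_rot: [-0.0, 0.707, 0.707, 0.0]
force: [-3.9, 2.3, 3.9]
finger_gap: 0.0388
grasp_force: 62.3
```

Request:
{"api": "servo_tool", "payload": {
  "plan": [
    [0,0,-0.005,0,0,0,40],
    [0,0,-0.005,0,0,0,50],
    [0,0,-0.005,0,0,0,60],
    [0,0,0,0,0,0,65],
    [0,0,-0.2,0,0,0,65],
    [0,0,-0.6,0,0,0,65],
    [0,0,-1,0,0,0,65],
    [0,0,-1,0,0,0,65]
  ]
}}

```text
time_s: 25.8
ee_pos: [0.432, -0.3611, 0.3309]
tool_rot: [0.005, 0.707, 0.707, 0.0]
force: [0.2, -1.5, 0.3]
finger_gap: 0.0652
grasp_force: 0.0
```

Request:
{"api": "servo_tool", "payload": {
  "plan": [
    [0.5,0.22,0,0,0,0,65],
    [0.959,0.44,0,0,0,0,65],
    [0.959,0.44,0,0,0,0,65]
  ]
}}

```text
time_s: 26.1
ee_pos: [0.4667, -0.2797, 0.3256]
tool_rot: [-0.001, 0.705, 0.709, 0.001]
force: [0.2, -0.9, -0.0]
finger_gap: 0.0648
grasp_force: 0.0
```

Request:
{"api": "servo_tool", "payload": {
  "plan": [
    [0.5,0.22,0,0,0,0,65],
    [0.959,0.44,0,0,0,0,65],
    [0.959,0.44,0,0,0,0,65]
  ]
}}

```text
time_s: 26.4
ee_pos: [0.5021, -0.2033, 0.3256]
tool_rot: [-0.0, 0.705, 0.709, 0.001]
force: [1.0, -1.1, -1.0]
finger_gap: 0.0653
grasp_force: 0.0
```

Request:
{"api": "servo_tool", "payload": {
  "plan": [
    [0.5,0.22,0,0,0,0,65],
    [0.959,0.44,0,0,0,0,65],
    [0.959,0.44,0,0,0,0,65]
  ]
}}

```text
time_s: 26.7
ee_pos: [0.5375, -0.1271, 0.3257]
tool_rot: [0.0, 0.706, 0.709, 0.001]
force: [-0.3, -0.4, -0.3]
finger_gap: 0.0651
grasp_force: 0.0
```

Request:
{"api": "servo_tool", "payload": {
  "plan": [
    [0.5,0.22,0,0,0,0,65],
    [0.959,0.44,0,0,0,0,65],
    [0.959,0.44,0,0,0,0,65]
  ]
}}

```text
time_s: 27.0
ee_pos: [0.5729, -0.0507, 0.3257]
tool_rot: [0.0, 0.706, 0.709, 0.001]
force: [-1.4, -0.8, 0.8]
finger_gap: 0.0651
grasp_force: 0.0
```

Request:
{"api": "servo_tool", "payload": {
  "plan": [
    [0.5,0.22,0,0,0,0,65],
    [0.959,0.44,0,0,0,0,65],
    [0.959,0.44,0,0,0,0,65],
    [0.959,0.44,0,0,0,0,65],
    [0.959,0.44,0,0,0,0,65]
  ]
}}

```text
time_s: 27.5
ee_pos: [0.6058, 0.0223, 0.3257]
tool_rot: [-0.0, 0.708, 0.707, -0.001]
force: [0.2, -0.1, 1.5]
finger_gap: 0.0649
grasp_force: 0.0
```

Request:
{"api": "servo_tool", "payload": {
  "plan": [
    [0,0,0.4,0,0,0,65],
    [0,0,0.8,0,0,0,65],
    [0,0,0.8,0,0,0,65],
    [0,0,0.8,0,0,0,65]
  ]
}}

```text
time_s: 27.9
ee_pos: [0.6057, 0.0227, 0.2621]
tool_rot: [-0.001, 0.708, 0.706, -0.001]
force: [0.4, -0.5, 0.4]
finger_gap: 0.0652
grasp_force: 0.0
```

```bash
python3 - <<'E'
from h import *
b=ctrl.camera("scene")[:,:,::-1];s=ctrl.read_state();print(s["time_s"],s["ee_pos"],s["force"])
cv2.imwrite("pics/v6.png",cv2.resize(b[80:300,80:360],None,fx=2.7,fy=2.7,interpolation=2))
E
```

```text
27.95 [0.6065579  0.02291806 0.26329131] [-0.10479556 -0.12040141  1.26524525]
```

View pics/v6.png

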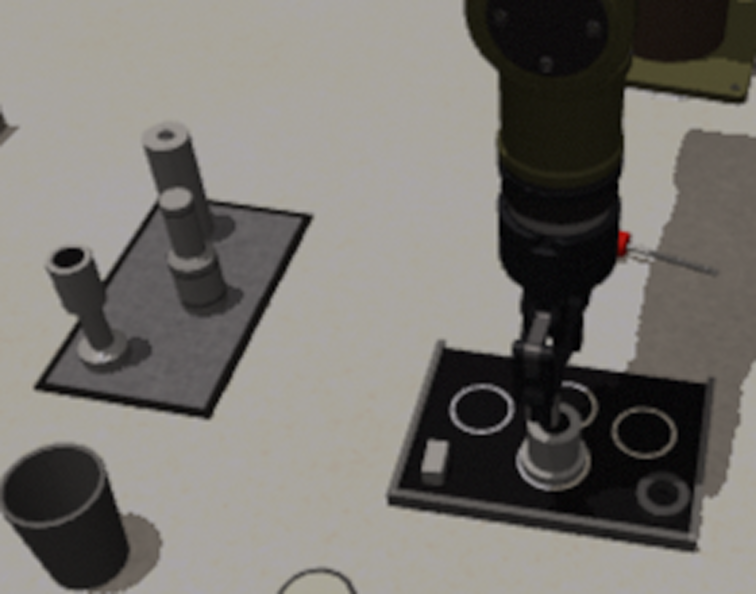

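All three masters stand upright on the mat, and the gripper is centred over the bush at about (285,240). Now I grasp it.

Request:
{"api": "servo_tool", "payload": {
  "plan": [
    [0,0,0.25,0,0,0,65],
    [0,0,0.5,0,0,0,65],
    [0,0,0.75,0,0,0,65],
    [0,0,0.84,0,0,0,65],
    [0,0,0.84,0,0,0,65],
    [0,0,0.84,0,0,0,55],
    [0,0,0.84,0,0,0,48],
    [0,0,0.84,0,0,0,43]
  ],
  "grip_force": 40
}}

```text
time_s: 28.75
ee_pos: [0.607, 0.0239, 0.1961]
tool_rot: [0.001, 0.707, 0.707, 0.001]
force: [-0.2, 0.1, 0.0]
finger_gap: 0.0433
grasp_force: 0.0
```

Request:
{"api": "servo_tool", "payload": {
  "plan": [
    [0,0,0,0,0,0,42],
    [0,0,0,0,0,0,41],
    [0,0,0,0,0,0,40],
    [0,0,0,0,0,0,38],
    [0,0,0,0,0,0,36],
    [0,0,0,0,0,0,32],
    [0,0,0,0,0,0,30]
  ]
}}

```text
time_s: 29.45
ee_pos: [0.6063, 0.024, 0.1952]
tool_rot: [-0.0, 0.707, 0.707, -0.0]
force: [-3.0, 0.7, 5.8]
finger_gap: 0.0392
grasp_force: 40.0
```

Request:
{"api": "servo_tool", "payload": {
  "plan": [
    [0,0,0,0,0,0,30],
    [0,0,-0.1,0,0,0,30],
    [0,0,-0.3,0,0,0,30],
    [0,0,-0.5,0,0,0,30],
    [0,0,-0.75,0,0,0,30],
    [0,0,-1,0,0,0,30],
    [0,0,-1,0,0,0,30]
  ],
  "grip_force": 60
}}

```text
time_s: 30.15
ee_pos: [0.6079, 0.024, 0.2775]
tool_rot: [0.002, 0.707, 0.707, 0.002]
force: [1.2, 0.3, -3.5]
finger_gap: 0.0385
grasp_force: 60.6
```

Request:
{"api": "servo_tool", "payload": {
  "plan": [
    [0.2,-0.08,0,0,0,0,30],
    [0.42,-0.16,0,0,0,0,30],
    [0.65,-0.24,0,0,0,0,30],
    [0.872,-0.322,0,0,0,0,30]
  ]
}}

```text
time_s: 30.55
ee_pos: [0.5793, 0.0949, 0.2731]
tool_rot: [-0.001, 0.707, 0.707, -0.001]
force: [0.2, 0.2, -3.3]
finger_gap: 0.0385
grasp_force: 60.7
```

Request:
{"api": "servo_tool", "payload": {
  "plan": [
    [0.2,-0.08,0,0,0,0,30],
    [0.42,-0.16,0,0,0,0,30],
    [0.65,-0.24,0,0,0,0,30],
    [0.872,-0.322,0,0,0,0,30]
  ]
}}

```text
time_s: 30.95
ee_pos: [0.5538, 0.1647, 0.2738]
tool_rot: [-0.001, 0.707, 0.707, -0.001]
force: [0.6, -0.0, -3.0]
finger_gap: 0.0388
grasp_force: 60.7
```

Request:
{"api": "servo_tool", "payload": {
  "plan": [
    [0.2,-0.08,0,0,0,0,30],
    [0.42,-0.16,0,0,0,0,30],
    [0.65,-0.24,0,0,0,0,30],
    [0.872,-0.322,0,0,0,0,30]
  ]
}}

```text
time_s: 31.35
ee_pos: [0.5282, 0.2344, 0.2743]
tool_rot: [-0.0, 0.707, 0.707, -0.0]
force: [0.1, -0.3, -3.6]
finger_gap: 0.0386
grasp_force: 60.7
```

Request:
{"api": "servo_tool", "payload": {
  "plan": [
    [0.2,-0.08,0,0,0,0,30],
    [0.42,-0.16,0,0,0,0,30],
    [0.65,-0.24,0,0,0,0,30],
    [0.872,-0.322,0,0,0,0,30],
    [0.872,-0.322,0,0,0,0,30],
    [0.872,-0.322,0,0,0,0,30]
  ]
}}

```text
time_s: 31.95
ee_pos: [0.5029, 0.3034, 0.2746]
tool_rot: [0.0, 0.707, 0.707, -0.0]
force: [-0.5, 0.1, -2.5]
finger_gap: 0.0386
grasp_force: 60.7
```

```bash
python3 - <<'E'
from h import *
b=ctrl.camera("scene")[:,:,::-1];a=ctrl.camera("top")[:,:,::-1];s=ctrl.read_state();print(s["time_s"],s["ee_pos"],s["force"])
print("platter inner ring",ray("top",(152.0,232.4),.05),ray("scene",(430.0,226.3),.05))
cv2.imwrite("pics/s7.png",b);cv2.imwrite("pics/t7.png",a)
x,y=375,165;print("origin",x,y,"expected bush bottom",(pix("scene",(s["ee_pos"][0],s["ee_pos"][1],s["ee_pos"][2]-.189))-[x,y])*5)
cv2.imwrite("pics/v7.png",cv2.resize(b[y:y+120,x:x+120],None,fx=5,fy=5,interpolation=2))
for k,c in dict(plug=(482,409),spi=(566,407),cyl=(644,432)).items():print(k,ray("scene",((c[0]+.5)/2.7-.5+80,(c[1]+.5)/2.7-.5+80),.006))
E
```

```text
32.05 [0.50328831 0.30255075 0.27469265] [-0.08163772  0.91858091 -3.09767138]
platter inner ring [0.50156373 0.30189869] [0.50614956 0.30467893]
origin 375 165 expected bush bottom [293.40914262 241.81286904]
plug [ 0.57128863 -0.04316898]
spi [0.55259656 0.02096095]
cyl [0.56217934 0.08599323]
```

View pics/v7.png

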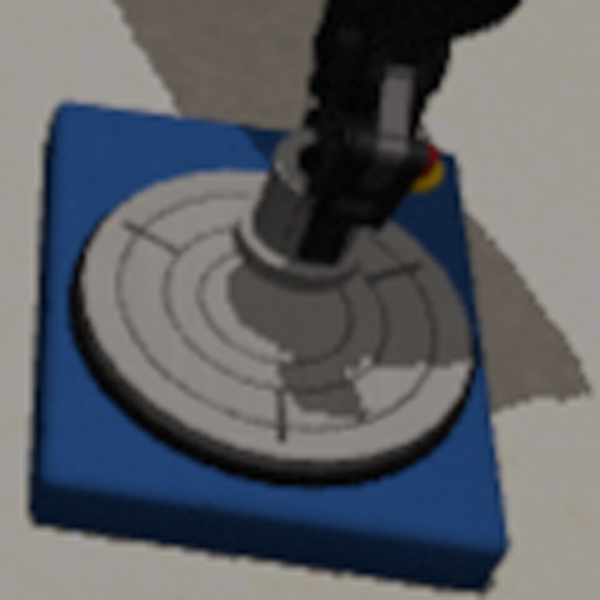

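The bush hangs upright over the platter. Its flange centre is near crop (298,250) and the inner ring centre near (275,307), consistent with hovering 36 mm above the middle.

Request:
{"api": "servo_tool", "payload": {
  "plan": [
    [0.005,0.012,0.15,0,0,0,30],
    [0.005,0.012,0.3,0,0,0,30],
    [0.005,0.012,0.38,0,0,0,30],
    [0.005,0.012,0.43,0,0,0,30],
    [0.005,0.012,0.445,0,0,0,30],
    [0.005,0.012,0.45,0,0,0,30],
    [0.005,0.012,0.45,0,0,0,30]
  ]
}}

```text
time_s: 32.75
ee_pos: [0.504, 0.3029, 0.2393]
tool_rot: [0.0, 0.707, 0.707, -0.001]
force: [-2.4, -1.6, 2.8]
finger_gap: 0.0388
grasp_force: 61.0
```

Request:
{"api": "servo_tool", "payload": {
  "plan": [
    [0,0,0,0,0,0,40],
    [0,0,0,0,0,0,50],
    [0,0,0,0,0,0,60],
    [0,0,0,0,0,0,65],
    [0,0,-0.2,0,0,0,65],
    [0,0,-0.6,0,0,0,65],
    [0,0,-1,0,0,0,65],
    [0,0,-1,0,0,0,65]
  ]
}}

```text
time_s: 33.55
ee_pos: [0.5061, 0.3045, 0.3238]
tool_rot: [0.001, 0.707, 0.707, 0.005]
force: [-0.2, 0.4, -0.4]
finger_gap: 0.065
grasp_force: 0.0
```

Request:
{"api": "servo_tool", "payload": {
  "plan": [
    [-0.5,-0.07,0,0,0,0,65],
    [-1,-0.15,0,0,0,0,65],
    [-1,-0.15,0,0,0,0,65]
  ]
}}

```text
time_s: 33.85
ee_pos: [0.4907, 0.2198, 0.3182]
tool_rot: [-0.0, 0.708, 0.706, -0.002]
force: [1.0, -0.1, -0.1]
finger_gap: 0.0648
grasp_force: 0.0
```

Request:
{"api": "servo_tool", "payload": {
  "plan": [
    [-0.5,-0.07,0,0,0,0,65],
    [-1,-0.15,0,0,0,0,65],
    [-1,-0.15,0,0,0,0,65]
  ]
}}

```text
time_s: 34.15
ee_pos: [0.4791, 0.1404, 0.3184]
tool_rot: [-0.0, 0.709, 0.706, -0.002]
force: [-0.9, 0.6, 0.2]
finger_gap: 0.0653
grasp_force: 0.0
```

Request:
{"api": "servo_tool", "payload": {
  "plan": [
    [-0.5,-0.07,0,0,0,0,65],
    [-1,-0.15,0,0,0,0,65],
    [-1,-0.15,0,0,0,0,65]
  ]
}}

```text
time_s: 34.45
ee_pos: [0.4676, 0.061, 0.3186]
tool_rot: [-0.0, 0.709, 0.705, -0.001]
force: [-0.9, 1.3, -0.3]
finger_gap: 0.065
grasp_force: 0.0
```

Request:
{"api": "servo_tool", "payload": {
  "plan": [
    [-0.5,-0.07,0,0,0,0,65],
    [-1,-0.15,0,0,0,0,65],
    [-1,-0.15,0,0,0,0,65]
  ]
}}

```text
time_s: 34.75
ee_pos: [0.4563, -0.0186, 0.3188]
tool_rot: [0.0, 0.709, 0.705, -0.0]
force: [-0.2, -0.0, 0.2]
finger_gap: 0.065
grasp_force: 0.0
```

Request:
{"api": "servo_tool", "payload": {
  "plan": [
    [-0.5,-0.07,0,0,0,0,65],
    [-1,-0.15,0,0,0,0,65],
    [-1,-0.15,0,0,0,0,65]
  ]
}}

```text
time_s: 35.05
ee_pos: [0.4449, -0.0985, 0.3189]
tool_rot: [0.001, 0.709, 0.706, 0.0]
force: [-0.2, 1.2, 1.5]
finger_gap: 0.0648
grasp_force: 0.0
```

```bash
python3 - <<'E'
from h import *
b=ctrl.camera("scene")[:,:,::-1];a=ctrl.camera("top")[:,:,::-1];s=ctrl.read_state();print(s["time_s"],s["ee_pos"],s["force"])
cv2.imwrite("pics/s8.png",b);cv2.imwrite("pics/t8.png",a)
A=cv2.resize(a[192:272,111:191],None,fx=5,fy=5,interpolation=2);B=cv2.resize(b[184:264,389:469],None,fx=5,fy=5,interpolation=2)
cv2.imwrite("pics/v8.png",np.hstack([A,B]))
for n,(x,y) in(("top",(111,192)),("scene",(389,184))):print(n,[((pix(n,(.504,.3033,z))-[x,y])*5+2).round() for z in(.05,.096)])
E
```

```text
35.15 [ 0.44500185 -0.09613112  0.3188535 ] [0.76294039 0.8436531  0.33926204]
top [array([204., 199.]), array([175., 184.])]
scene [array([204., 209.]), array([234., 133.])]
```

View pics/v8.png

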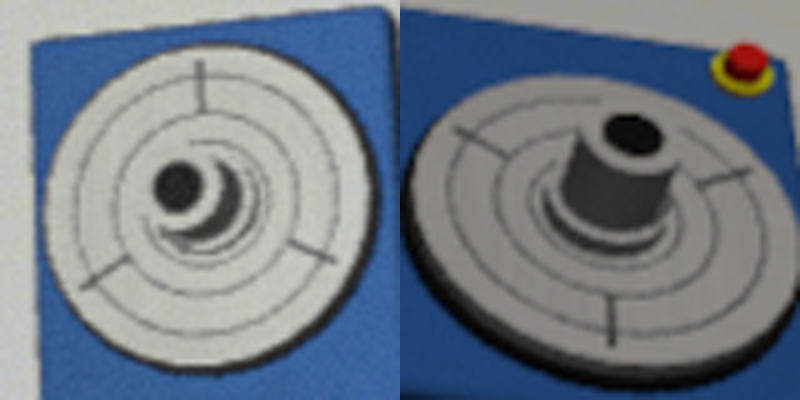

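The bush stands flange down, concentric with the innermost ring. Its bore is at crop (179,187) in the top view and (234,133) in the scene view, within about 1 mm of prediction. Next I return the cylinder.

Request:
{"api": "servo_tool", "payload": {
  "plan": [
    [-0.4,-0.02,0,0,0,0,65],
    [-0.822,-0.044,0,0,0,0,65],
    [-0.822,-0.044,0,0,0,0,65]
  ]
}}

```text
time_s: 35.45
ee_pos: [0.4421, -0.1631, 0.319]
tool_rot: [0.001, 0.708, 0.707, 0.0]
force: [0.0, 0.7, -0.7]
finger_gap: 0.065
grasp_force: 0.0
```

Request:
{"api": "servo_tool", "payload": {
  "plan": [
    [-0.4,-0.02,0,0,0,0,65],
    [-0.822,-0.044,0,0,0,0,65],
    [-0.822,-0.044,0,0,0,0,65]
  ]
}}

```text
time_s: 35.75
ee_pos: [0.4387, -0.229, 0.319]
tool_rot: [0.001, 0.708, 0.707, 0.0]
force: [0.1, 0.3, -0.3]
finger_gap: 0.0647
grasp_force: 0.0
```

Request:
{"api": "servo_tool", "payload": {
  "plan": [
    [-0.4,-0.02,0,0,0,0,65],
    [-0.822,-0.044,0,0,0,0,65],
    [-0.822,-0.044,0,0,0,0,65]
  ]
}}

```text
time_s: 36.05
ee_pos: [0.4352, -0.2948, 0.3189]
tool_rot: [0.001, 0.708, 0.707, 0.0]
force: [0.1, 0.2, 0.3]
finger_gap: 0.0648
grasp_force: 0.0
```

Request:
{"api": "servo_tool", "payload": {
  "plan": [
    [-0.4,-0.02,0,0,0,0,65],
    [-0.822,-0.044,0,0,0,0,65],
    [-0.822,-0.044,0,0,0,0,65],
    [-0.822,-0.044,0,0,0,0,65],
    [-0.822,-0.044,0,0,0,0,65],
    [-0.822,-0.044,0,0,0,0,65],
    [-0.822,-0.044,0,0,0,0,65]
  ]
}}

```text
time_s: 36.75
ee_pos: [0.4304, -0.3585, 0.319]
tool_rot: [-0.0, 0.707, 0.708, 0.0]
force: [-0.7, -0.7, 1.1]
finger_gap: 0.0651
grasp_force: 0.0
```

Request:
{"api": "servo_tool", "payload": {
  "plan": [
    [0,0,0.25,0,0,0,65],
    [0,0,0.5,0,0,0,65],
    [0,0,0.75,0,0,0,65],
    [0,0,0.9,0,0,0,65],
    [0,0,0.9,0,0,0,65],
    [0,0,0.9,0,0,0,55],
    [0,0,0.9,0,0,0,48],
    [0,0,0.9,0,0,0,43]
  ],
  "grip_force": 40
}}

```text
time_s: 37.55
ee_pos: [0.4306, -0.36, 0.248]
tool_rot: [0.001, 0.707, 0.707, 0.0]
force: [-1.4, -0.3, 0.0]
finger_gap: 0.0429
grasp_force: 0.0
```

Request:
{"api": "servo_tool", "payload": {
  "plan": [
    [0,0,0,0,0,0,42],
    [0,0,0,0,0,0,41],
    [0,0,0,0,0,0,40],
    [0,0,0,0,0,0,38],
    [0,0,0,0,0,0,36],
    [0,0,0,0,0,0,32],
    [0,0,0,0,0,0,30]
  ]
}}

```text
time_s: 38.25
ee_pos: [0.4304, -0.3598, 0.2475]
tool_rot: [0.001, 0.707, 0.707, 0.0]
force: [-0.6, 0.7, 6.0]
finger_gap: 0.039
grasp_force: 40.3
```

Request:
{"api": "servo_tool", "payload": {
  "plan": [
    [0,0,0,0,0,0,30],
    [0,0,-0.1,0,0,0,30],
    [0,0,-0.3,0,0,0,30],
    [0,0,-0.5,0,0,0,30],
    [0,0,-0.7,0,0,0,30],
    [0,0,-0.8,0,0,0,30],
    [0,0,-0.8,0,0,0,30]
  ],
  "grip_force": 60
}}

```text
time_s: 38.95
ee_pos: [0.4302, -0.3597, 0.3113]
tool_rot: [0.0, 0.707, 0.707, -0.0]
force: [1.0, -0.4, -5.4]
finger_gap: 0.0384
grasp_force: 61.3
```

Request:
{"api": "servo_tool", "payload": {
  "plan": [
    [0.23,0.06,0,0,0,0,30],
    [0.46,0.14,0,0,0,0,30],
    [0.7,0.2,0,0,0,0,30],
    [0.928,0.273,0,0,0,0,30]
  ]
}}

```text
time_s: 39.35
ee_pos: [0.4514, -0.2843, 0.3093]
tool_rot: [-0.002, 0.707, 0.707, -0.0]
force: [0.7, -0.3, -6.8]
finger_gap: 0.0386
grasp_force: 61.2
```

Request:
{"api": "servo_tool", "payload": {
  "plan": [
    [0.23,0.06,0,0,0,0,30],
    [0.46,0.14,0,0,0,0,30],
    [0.7,0.2,0,0,0,0,30],
    [0.928,0.273,0,0,0,0,30]
  ]
}}

```text
time_s: 39.75
ee_pos: [0.4732, -0.21, 0.3095]
tool_rot: [-0.001, 0.707, 0.707, -0.001]
force: [-0.2, -0.3, -6.0]
finger_gap: 0.0385
grasp_force: 61.2
```

Request:
{"api": "servo_tool", "payload": {
  "plan": [
    [0.23,0.06,0,0,0,0,30],
    [0.46,0.14,0,0,0,0,30],
    [0.7,0.2,0,0,0,0,30],
    [0.928,0.273,0,0,0,0,30]
  ]
}}

```text
time_s: 40.15
ee_pos: [0.4951, -0.1359, 0.3095]
tool_rot: [-0.001, 0.707, 0.707, -0.001]
force: [0.1, 0.5, -5.7]
finger_gap: 0.0385
grasp_force: 61.2
```

Request:
{"api": "servo_tool", "payload": {
  "plan": [
    [0.23,0.06,0,0,0,0,30],
    [0.46,0.14,0,0,0,0,30],
    [0.7,0.2,0,0,0,0,30],
    [0.928,0.273,0,0,0,0,30]
  ]
}}

```text
time_s: 40.55
ee_pos: [0.5169, -0.0618, 0.3094]
tool_rot: [-0.001, 0.707, 0.707, -0.001]
force: [-1.4, 0.3, -6.2]
finger_gap: 0.0387
grasp_force: 61.2
```

Request:
{"api": "servo_tool", "payload": {
  "plan": [
    [0.23,0.06,0,0,0,0,30],
    [0.46,0.14,0,0,0,0,30],
    [0.7,0.2,0,0,0,0,30],
    [0.928,0.273,0,0,0,0,30]
  ]
}}

```text
time_s: 40.95
ee_pos: [0.5387, 0.0123, 0.3094]
tool_rot: [-0.001, 0.707, 0.707, -0.001]
force: [-0.8, -0.9, -5.8]
finger_gap: 0.0386
grasp_force: 61.2
```

Request:
{"api": "servo_tool", "payload": {
  "plan": [
    [0.23,0.06,0,0,0,0,30],
    [0.46,0.14,0,0,0,0,30],
    [0.7,0.2,0,0,0,0,30],
    [0.928,0.273,0,0,0,0,30],
    [0.928,0.273,0,0,0,0,30],
    [0.928,0.273,0,0,0,0,30]
  ]
}}

```text
time_s: 41.55
ee_pos: [0.5607, 0.0859, 0.3096]
tool_rot: [-0.001, 0.707, 0.707, -0.001]
force: [-0.6, -0.5, -5.9]
finger_gap: 0.0387
grasp_force: 61.3
```

Request:
{"api": "servo_tool", "payload": {
  "plan": [
    [0,0,0.2,0,0,0,30],
    [0,0,0.4,0,0,0,30],
    [0,0,0.6,0,0,0,30],
    [0,0,0.7,0,0,0,30],
    [0,0,0.74,0,0,0,30],
    [0,0,0.76,0,0,0,30],
    [0,0,0.77,0,0,0,30],
    [0,0,0.77,0,0,0,30]
  ]
}}

```text
time_s: 42.35
ee_pos: [0.5608, 0.0854, 0.2507]
tool_rot: [0.0, 0.707, 0.707, -0.0]
force: [-2.2, -0.9, 1.7]
finger_gap: 0.0384
grasp_force: 62.0
```

Request:
{"api": "servo_tool", "payload": {
  "plan": [
    [0,0,0,0,0,0,40],
    [0,0,0,0,0,0,50],
    [0,0,0,0,0,0,60],
    [0,0,0,0,0,0,65],
    [0,0,-0.2,0,0,0,65],
    [0,0,-0.6,0,0,0,65],
    [0,0,-1,0,0,0,65],
    [0,0,-1,0,0,0,65]
  ]
}}

```text
time_s: 43.15
ee_pos: [0.5635, 0.0861, 0.3342]
tool_rot: [0.003, 0.707, 0.707, 0.004]
force: [0.2, 0.5, -0.2]
finger_gap: 0.0648
grasp_force: 0.0
```

Request:
{"api": "servo_tool", "payload": {
  "plan": [
    [-0.5,-0.06,0,0,0,0,60],
    [-0.989,-0.1275,0,0,0,0,60],
    [-0.989,-0.1275,0,0,0,0,60]
  ]
}}

```text
time_s: 43.45
ee_pos: [0.5504, 0.0034, 0.329]
tool_rot: [0.0, 0.709, 0.705, -0.001]
force: [-0.2, 0.3, -0.0]
finger_gap: 0.0601
grasp_force: 0.0
```

Request:
{"api": "servo_tool", "payload": {
  "plan": [
    [-0.5,-0.06,0,0,0,0,60],
    [-0.989,-0.1275,0,0,0,0,60],
    [-0.989,-0.1275,0,0,0,0,60]
  ]
}}

```text
time_s: 43.75
ee_pos: [0.5405, -0.0755, 0.329]
tool_rot: [0.0, 0.709, 0.705, -0.001]
force: [-0.6, 1.2, -0.1]
finger_gap: 0.06
grasp_force: 0.0
```

Request:
{"api": "servo_tool", "payload": {
  "plan": [
    [-0.5,-0.06,0,0,0,0,60],
    [-0.989,-0.1275,0,0,0,0,60],
    [-0.989,-0.1275,0,0,0,0,60]
  ]
}}

```text
time_s: 44.05
ee_pos: [0.5306, -0.1543, 0.329]
tool_rot: [0.001, 0.709, 0.705, -0.0]
force: [0.6, 0.3, 0.1]
finger_gap: 0.06
grasp_force: 0.0
```

Request:
{"api": "servo_tool", "payload": {
  "plan": [
    [-0.5,-0.06,0,0,0,0,60],
    [-0.989,-0.1275,0,0,0,0,60],
    [-0.989,-0.1275,0,0,0,0,60]
  ]
}}

```text
time_s: 44.35
ee_pos: [0.5207, -0.2332, 0.3291]
tool_rot: [0.001, 0.709, 0.706, -0.0]
force: [-0.1, 0.7, 0.5]
finger_gap: 0.0595
grasp_force: 0.0
```

Request:
{"api": "servo_tool", "payload": {
  "plan": [
    [-0.5,-0.06,0,0,0,0,60],
    [-0.989,-0.1275,0,0,0,0,60],
    [-0.989,-0.1275,0,0,0,0,60],
    [-0.989,-0.1275,0,0,0,0,60],
    [-0.989,-0.1275,0,0,0,0,60],
    [-0.989,-0.1275,0,0,0,0,60],
    [-0.989,-0.1275,0,0,0,0,60]
  ]
}}

```text
time_s: 45.05
ee_pos: [0.5105, -0.3086, 0.3294]
tool_rot: [-0.0, 0.707, 0.708, 0.0]
force: [-0.7, 0.3, 0.3]
finger_gap: 0.0599
grasp_force: 0.0
```

Request:
{"api": "servo_tool", "payload": {
  "plan": [
    [0,0,0.25,0,0,0,60],
    [0,0,0.5,0,0,0,60],
    [0,0,0.75,0,0,0,60],
    [0,0,0.99,0,0,0,60],
    [0,0,0.99,0,0,0,60],
    [0,0,0.99,0,0,0,50],
    [0,0,0.99,0,0,0,40],
    [0,0,0.99,0,0,0,30]
  ],
  "grip_force": 40
}}

```text
time_s: 45.85
ee_pos: [0.5108, -0.31, 0.2515]
tool_rot: [0.001, 0.707, 0.707, 0.0]
force: [0.6, -0.7, 0.6]
finger_gap: 0.0302
grasp_force: 0.0
```

Request:
{"api": "servo_tool", "payload": {
  "plan": [
    [0,0,0,0,0,0,28],
    [0,0,0,0,0,0,27],
    [0,0,0,0,0,0,26],
    [0,0,0,0,0,0,24],
    [0,0,0,0,0,0,22],
    [0,0,0,0,0,0,18],
    [0,0,0,0,0,0,18]
  ]
}}

```text
time_s: 46.55
ee_pos: [0.5103, -0.3099, 0.2505]
tool_rot: [0.0, 0.707, 0.707, 0.0]
force: [-1.0, 0.2, 5.4]
finger_gap: 0.0244
grasp_force: 39.0
```

Request:
{"api": "servo_tool", "payload": {
  "plan": [
    [0,0,0,0,0,0,15],
    [0,0,-0.1,0,0,0,15],
    [0,0,-0.3,0,0,0,15],
    [0,0,-0.5,0,0,0,15],
    [0,0,-0.7,0,0,0,15],
    [0,0,-0.8,0,0,0,15],
    [0,0,-0.8,0,0,0,15]
  ],
  "grip_force": 60
}}

```text
time_s: 47.25
ee_pos: [0.5104, -0.31, 0.3147]
tool_rot: [0.0, 0.707, 0.707, 0.0]
force: [0.4, -0.3, -3.3]
finger_gap: 0.0242
grasp_force: 59.1
```

Request:
{"api": "servo_tool", "payload": {
  "plan": [
    [0.2,0.02,0,0,0,0,15],
    [0.4,0.05,0,0,0,0,15],
    [0.62,0.08,0,0,0,0,15],
    [0.825,0.1025,0,0,0,0,15]
  ]
}}

```text
time_s: 47.65
ee_pos: [0.5183, -0.2417, 0.3135]
tool_rot: [-0.001, 0.707, 0.707, -0.0]
force: [0.8, 0.5, -3.4]
finger_gap: 0.0238
grasp_force: 59.1
```

Request:
{"api": "servo_tool", "payload": {
  "plan": [
    [0.2,0.02,0,0,0,0,15],
    [0.4,0.05,0,0,0,0,15],
    [0.62,0.08,0,0,0,0,15],
    [0.825,0.1025,0,0,0,0,15]
  ]
}}

```text
time_s: 48.05
ee_pos: [0.5268, -0.1762, 0.3142]
tool_rot: [0.0, 0.707, 0.707, 0.0]
force: [0.3, 0.5, -4.0]
finger_gap: 0.024
grasp_force: 59.1
```

Request:
{"api": "servo_tool", "payload": {
  "plan": [
    [0.2,0.02,0,0,0,0,15],
    [0.4,0.05,0,0,0,0,15],
    [0.62,0.08,0,0,0,0,15],
    [0.825,0.1025,0,0,0,0,15]
  ]
}}

```text
time_s: 48.45
ee_pos: [0.535, -0.1105, 0.3142]
tool_rot: [0.0, 0.707, 0.707, 0.0]
force: [0.6, 0.7, -4.0]
finger_gap: 0.024
grasp_force: 59.1
```

Request:
{"api": "servo_tool", "payload": {
  "plan": [
    [0.2,0.02,0,0,0,0,15],
    [0.4,0.05,0,0,0,0,15],
    [0.62,0.08,0,0,0,0,15],
    [0.825,0.1025,0,0,0,0,15]
  ]
}}

```text
time_s: 48.85
ee_pos: [0.5433, -0.0445, 0.3142]
tool_rot: [0.0, 0.707, 0.707, 0.0]
force: [0.6, -0.5, -4.1]
finger_gap: 0.0238
grasp_force: 59.1
```

Request:
{"api": "servo_tool", "payload": {
  "plan": [
    [0.2,0.02,0,0,0,0,15],
    [0.4,0.05,0,0,0,0,15],
    [0.62,0.08,0,0,0,0,15],
    [0.825,0.1025,0,0,0,0,15],
    [0.825,0.1025,0,0,0,0,15],
    [0.825,0.1025,0,0,0,0,15]
  ]
}}

```text
time_s: 49.45
ee_pos: [0.5513, 0.0207, 0.3141]
tool_rot: [0.0, 0.707, 0.707, -0.0]
force: [-0.3, 0.4, -4.0]
finger_gap: 0.0241
grasp_force: 59.1
```

Request:
{"api": "servo_tool", "payload": {
  "plan": [
    [0,0,0.2,0,0,0,15],
    [0,0,0.4,0,0,0,15],
    [0,0,0.6,0,0,0,15],
    [0,0,0.7,0,0,0,15],
    [0,0,0.74,0,0,0,15],
    [0,0,0.76,0,0,0,15],
    [0,0,0.77,0,0,0,15],
    [0,0,0.77,0,0,0,15]
  ]
}}

```text
time_s: 50.25
ee_pos: [0.5511, 0.02, 0.2536]
tool_rot: [0.0, 0.707, 0.707, 0.0]
force: [-3.7, -1.1, 4.5]
finger_gap: 0.0241
grasp_force: 60.1
```

Request:
{"api": "servo_tool", "payload": {
  "plan": [
    [0,0,0,0,0,0,28],
    [0,0,0,0,0,0,40],
    [0,0,0,0,0,0,55],
    [0,0,0,0,0,0,65],
    [0,0,-0.2,0,0,0,65],
    [0,0,-0.6,0,0,0,65],
    [0,0,-0.9,0,0,0,65],
    [0,0,-0.9,0,0,0,65]
  ]
}}

```text
time_s: 51.05
ee_pos: [0.553, 0.0203, 0.3282]
tool_rot: [0.003, 0.707, 0.707, 0.003]
force: [0.2, -0.3, 0.4]
finger_gap: 0.065
grasp_force: 0.0
```

Request:
{"api": "servo_tool", "payload": {
  "plan": [
    [-0.5,0.05,0,0,0,0,65],
    [-0.95,0.0975,0,0,0,0,65],
    [-0.95,0.0975,0,0,0,0,65]
  ]
}}

```text
time_s: 51.35
ee_pos: [0.5593, -0.0589, 0.3237]
tool_rot: [0.001, 0.709, 0.706, -0.001]
force: [0.1, 0.7, -0.6]
finger_gap: 0.0653
grasp_force: 0.0
```

Request:
{"api": "servo_tool", "payload": {
  "plan": [
    [-0.5,0.05,0,0,0,0,65],
    [-0.95,0.0975,0,0,0,0,65],
    [-0.95,0.0975,0,0,0,0,65]
  ]
}}

```text
time_s: 51.65
ee_pos: [0.5672, -0.1347, 0.3236]
tool_rot: [0.0, 0.709, 0.706, -0.0]
force: [-0.8, 0.2, 0.5]
finger_gap: 0.0652
grasp_force: 0.0
```

Request:
{"api": "servo_tool", "payload": {
  "plan": [
    [-0.5,0.05,0,0,0,0,65],
    [-0.95,0.0975,0,0,0,0,65],
    [-0.95,0.0975,0,0,0,0,65]
  ]
}}

```text
time_s: 51.95
ee_pos: [0.5751, -0.2103, 0.3236]
tool_rot: [0.0, 0.708, 0.706, -0.0]
force: [-0.1, 1.2, -0.5]
finger_gap: 0.0651
grasp_force: 0.0
```

Request:
{"api": "servo_tool", "payload": {
  "plan": [
    [-0.5,0.05,0,0,0,0,65],
    [-0.95,0.0975,0,0,0,0,65],
    [-0.95,0.0975,0,0,0,0,65]
  ]
}}

```text
time_s: 52.25
ee_pos: [0.5829, -0.2861, 0.3236]
tool_rot: [0.0, 0.708, 0.706, -0.0]
force: [-0.1, 0.5, -0.0]
finger_gap: 0.0649
grasp_force: 0.0
```

Request:
{"api": "servo_tool", "payload": {
  "plan": [
    [-0.5,0.05,0,0,0,0,65],
    [-0.95,0.0975,0,0,0,0,65],
    [-0.95,0.0975,0,0,0,0,65],
    [-0.95,0.0975,0,0,0,0,65],
    [-0.95,0.0975,0,0,0,0,65],
    [-0.95,0.0975,0,0,0,0,65],
    [-0.95,0.0975,0,0,0,0,65]
  ]
}}

```text
time_s: 52.95
ee_pos: [0.5903, -0.3585, 0.3247]
tool_rot: [-0.0, 0.707, 0.708, 0.0]
force: [0.6, 0.7, -0.3]
finger_gap: 0.065
grasp_force: 0.0
```

Request:
{"api": "servo_tool", "payload": {
  "plan": [
    [0,0,0.25,0,0,0,65],
    [0,0,0.5,0,0,0,65],
    [0,0,0.75,0,0,0,65],
    [0,0,0.99,0,0,0,65],
    [0,0,0.99,0,0,0,65],
    [0,0,0.99,0,0,0,55],
    [0,0,0.99,0,0,0,45],
    [0,0,0.99,0,0,0,37]
  ],
  "grip_force": 40
}}

```text
time_s: 53.75
ee_pos: [0.5908, -0.36, 0.2469]
tool_rot: [0.001, 0.707, 0.707, 0.0]
force: [-0.6, -0.2, -0.2]
finger_gap: 0.0373
grasp_force: 0.0
```

Request:
{"api": "servo_tool", "payload": {
  "plan": [
    [0,0,0,0,0,0,36],
    [0,0,0,0,0,0,35],
    [0,0,0,0,0,0,34],
    [0,0,0,0,0,0,32],
    [0,0,0,0,0,0,30],
    [0,0,0,0,0,0,26],
    [0,0,0,0,0,0,25]
  ]
}}

```text
time_s: 54.45
ee_pos: [0.5904, -0.3599, 0.2458]
tool_rot: [0.0, 0.707, 0.707, 0.0]
force: [-0.3, 0.4, 2.6]
finger_gap: 0.0323
grasp_force: 39.6
```

Request:
{"api": "servo_tool", "payload": {
  "plan": [
    [0,0,0,0,0,0,25],
    [0,0,-0.1,0,0,0,25],
    [0,0,-0.3,0,0,0,25],
    [0,0,-0.5,0,0,0,25],
    [0,0,-0.7,0,0,0,25],
    [0,0,-0.8,0,0,0,25],
    [0,0,-0.8,0,0,0,25]
  ],
  "grip_force": 60
}}

```text
time_s: 55.15
ee_pos: [0.5903, -0.36, 0.3099]
tool_rot: [0.0, 0.707, 0.707, 0.0]
force: [0.6, 0.4, -4.3]
finger_gap: 0.0317
grasp_force: 59.9
```

Request:
{"api": "servo_tool", "payload": {
  "plan": [
    [0.25,-0.01,0,0,0,0,25],
    [0.5,-0.02,0,0,0,0,25],
    [0.75,-0.04,0,0,0,0,25],
    [0.986,-0.0625,0,0,0,0,25]
  ]
}}

```text
time_s: 55.55
ee_pos: [0.5845, -0.28, 0.3076]
tool_rot: [-0.002, 0.707, 0.707, -0.001]
force: [-0.2, 0.5, -3.7]
finger_gap: 0.0319
grasp_force: 60.0
```

Request:
{"api": "servo_tool", "payload": {
  "plan": [
    [0.25,-0.01,0,0,0,0,25],
    [0.5,-0.02,0,0,0,0,25],
    [0.75,-0.04,0,0,0,0,25],
    [0.986,-0.0625,0,0,0,0,25]
  ]
}}

```text
time_s: 55.95
ee_pos: [0.5801, -0.2004, 0.3092]
tool_rot: [-0.0, 0.707, 0.707, -0.0]
force: [0.5, -0.4, -4.2]
finger_gap: 0.0317
grasp_force: 60.0
```

Request:
{"api": "servo_tool", "payload": {
  "plan": [
    [0.25,-0.01,0,0,0,0,25],
    [0.5,-0.02,0,0,0,0,25],
    [0.75,-0.04,0,0,0,0,25],
    [0.986,-0.0625,0,0,0,0,25]
  ]
}}

```text
time_s: 56.35
ee_pos: [0.575, -0.1215, 0.3095]
tool_rot: [0.0, 0.707, 0.707, 0.0]
force: [0.2, 0.4, -4.4]
finger_gap: 0.032
grasp_force: 60.0
```

Request:
{"api": "servo_tool", "payload": {
  "plan": [
    [0.25,-0.01,0,0,0,0,25],
    [0.5,-0.02,0,0,0,0,25],
    [0.75,-0.04,0,0,0,0,25],
    [0.9,-0.0625,0,0,0,0,25],
    [0.986,-0.0625,0,0,0,0,25],
    [0.986,-0.0625,0,0,0,0,25]
  ]
}}

```text
time_s: 56.95
ee_pos: [0.5702, -0.0435, 0.3095]
tool_rot: [0.0, 0.707, 0.707, 0.0]
force: [-0.2, -1.4, -4.2]
finger_gap: 0.0317
grasp_force: 60.0
```

Request:
{"api": "servo_tool", "payload": {
  "plan": [
    [0,0,0.2,0,0,0,25],
    [0,0,0.4,0,0,0,25],
    [0,0,0.6,0,0,0,25],
    [0,0,0.7,0,0,0,25],
    [0,0,0.74,0,0,0,25],
    [0,0,0.76,0,0,0,25],
    [0,0,0.77,0,0,0,25],
    [0,0,0.77,0,0,0,25]
  ]
}}

```text
time_s: 57.75
ee_pos: [0.5702, -0.0446, 0.2488]
tool_rot: [0.001, 0.707, 0.707, 0.0]
force: [-3.1, -0.4, 2.0]
finger_gap: 0.0317
grasp_force: 60.9
```

Release, rise and move clear, then check the seats.

Request:
{"api": "servo_tool", "payload": {
  "plan": [
    [0,0,0,0,0,0,36],
    [0,0,0,0,0,0,45],
    [0,0,0,0,0,0,55],
    [0,0,0,0,0,0,65],
    [0,0,-0.2,0,0,0,65],
    [0,0,-0.6,0,0,0,65],
    [0,0,-1,0,0,0,65],
    [0,0,-1,0,0,0,65]
  ]
}}

```text
time_s: 58.55
ee_pos: [0.5723, -0.0444, 0.3325]
tool_rot: [0.003, 0.707, 0.707, 0.003]
force: [1.3, -0.5, 0.9]
finger_gap: 0.065
grasp_force: 0.0
```

Request:
{"api": "servo_tool", "payload": {
  "plan": [
    [-0.5,-0.3,-0.4,0,0,0,65],
    [-1,-0.6,-0.8,0,0,0,65],
    [-1,-0.6,-0.8,0,0,0,65]
  ]
}}

```text
time_s: 58.85
ee_pos: [0.5213, -0.1266, 0.3943]
tool_rot: [0.002, 0.708, 0.706, 0.0]
force: [0.9, 0.3, -1.0]
finger_gap: 0.0649
grasp_force: 0.0
```

Request:
{"api": "servo_tool", "payload": {
  "plan": [
    [-0.5,-0.3,0,0,0,0,65],
    [-1,-0.6,0,0,0,0,65],
    [-1,-0.6,0,0,0,0,65]
  ]
}}

```text
time_s: 59.15
ee_pos: [0.472, -0.2074, 0.3911]
tool_rot: [-0.0, 0.709, 0.705, -0.001]
force: [1.5, 0.7, -0.0]
finger_gap: 0.065
grasp_force: 0.0
```

Request:
{"api": "servo_tool", "payload": {
  "plan": [
    [-0.5,-0.3,0,0,0,0,65],
    [-1,-0.6,0,0,0,0,65],
    [-1,-0.6,0,0,0,0,65],
    [-1,-0.6,0,0,0,0,65],
    [-1,-0.6,0,0,0,0,65]
  ]
}}

```text
time_s: 59.65
ee_pos: [0.4269, -0.2834, 0.3912]
tool_rot: [-0.0, 0.707, 0.707, 0.0]
force: [-1.1, 0.1, -0.6]
finger_gap: 0.065
grasp_force: 0.0
```

```bash
python3 - <<'E'
from h import *
b=ctrl.camera("scene")[:,:,::-1];a=ctrl.camera("top")[:,:,::-1];s=ctrl.read_state();print(s["time_s"],s["ee_pos"],s["force"])
A=cv2.resize(a[155:255,210:310],None,fx=4,fy=4,interpolation=2);B=cv2.resize(b[180:280,235:335],None,fx=4,fy=4,interpolation=2)
cv2.imwrite("pics/v9.png",np.hstack([A,B]))
E
```

```text
59.75 [ 0.42703575 -0.28311519  0.39144974] [-0.93001802  0.04224904  0.17816868]
```

View pics/v9.png

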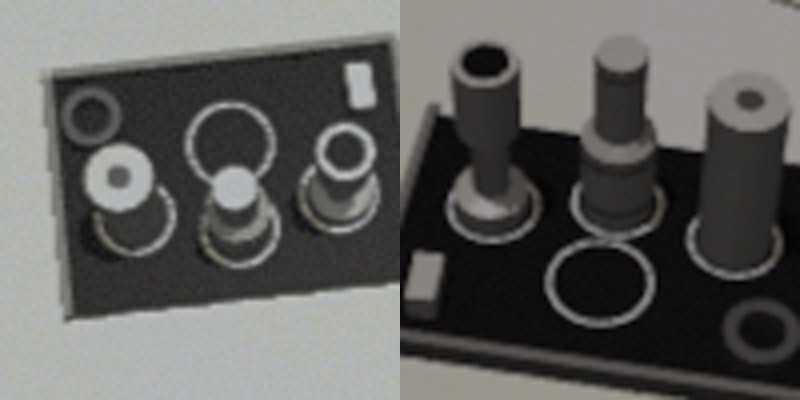

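All three masters stand upright inside their own rings: cylinder (120,178), spindle (235,188) and plug (346,152) in the top crop. The bush seat is empty and the gripper is clear, so I'm handing in.

```bash
python3 -c "
from cell import ctrl
print(ctrl.job_done())"
```

```text
the job is handed in; nothing more can be done
None
```

The job is handed in at about 60 s of the 144 s allowed: the bush stands flange down in the middle of the platter, within about 1–2 mm by the camera views, and all three masters are back upright on their own seats.

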